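Turn the deep clamp stem of a welding fixture with a T-key

ROBOT

A 6-joint arm with a two-finger parallel gripper is mounted at the origin on the work surface. World frame = base frame: x ahead of the robot, y to its left, z up, the work surface at z = 0. Lengths are in m, angles in rad, forces in N, time in s.
With the tool pointing down it reaches from about 0.225 to 0.875 m from the base axis. Payload 3.4 kg.
Tool frame: the origin (TCP) lies where the fingers leave the gripper's body, on its centre line; the fingertips stand 73 mm ahead of it and the grasp point (between the pads) lies 54 mm ahead of it; x points along the fingers, y is the direction in which the jaws open and shut, and the axes are right-handed (so a half turn about x gives the same grasp; the last joint's range is limited). The gripper opens to 85 mm and grips with 20 to 120 N. Pads are 22 mm wide; open, the fingers measure 114 mm over their backs; the gripper's body (76 mm by 85 mm) begins 54 mm behind the grasp point. The pads swing forward as they close: fully open they stand 13 mm farther back than shut.
Start: joints at [-1.292, 0.276, 1.505, -0, 1.361, -0.121], TCP at [0.224, -0.53, 0.304] pointing down, gripper open.
Joint ranges: [-2.89, 2.89], [-0.75, 2.08], [0.22, 2.7], [-1.18, 4.32], [0.11, 2.71], [-2.7, 2.7]. Speed limits (rad/s): [2.57, 2.57, 3.14, 3.14, 3.14, 3.14].

INTERFACE

Orientations are given as a unit quaternion [w, x, y, z].
In Python, from rig import manip gives the robot as it stands.
- The arm moves only by the tool play_rows, never from a script. Its argument "steps" is a list of rows, each a list of 5 numbers: the closure, from 0 (fully open) to 1 (shut), then the shift along the tool's x, y, z as a fraction of full scale, then the turn about the tool's x as a fraction of full scale. In form: [[grip, tx, ty, tz, twist], ...]. A call has 1 to 20 rows; each row shifts and turns the commanded pose from where the row before left it, along the tool's axes as they then stand; what a row does not reach is not made up. Full scale, the value 1, is 0.03 m for a shift and 6 degrees for a turn. A row lasts 1/10 s, in which the tool goes at most 50 mm and 8.59 degrees, less where a joint would pass 70% of its speed; a pose out of reach is approached as far as the arm can. A call with a number of a shift or a turn outside -1 to 1 is refused whole. A call with a gripper value outside its range is refused whole. The fingers move at their own pace and stop on an object; "newtons" is the grip in N (left out, the last holds). Time passes only in rows, so rows that do not move let the fingers close. It gives the time, the measured TCP pose, the force and the opening at its end, in the units of the state.
- manip.get_state(): the state, without advancing time (a new reading comes with each control period).
- manip.get_image(name): name is "scene" or "top"; returns (picture, depth): 384x512x3 uint8, red, green, blue; 384x512 float32, m along the optical axis (not along the pixel's ray), 0 where there is no reading.
- manip.camera_model(name): a dict with "mtx" (3x3 intrinsics, pixels), "R" (3x3) and "t" (3): a world point X has camera coordinates R X + t. Camera axes: x right, y down, z forward; pixel columns grow to the right and rows downward; lengths in m; the calibration is good to about 2 mm. A picture is of the moment at which its call begins. camera_model takes no time and is no camera call.
- manip.sign_off(): hands the job in, once; it reports no verdict.
Trained networks look in the newest picture that a camera, given by its name, has taken for a name from the list of things; names that differ only in an ending like _2 or _b are one class to them, and where a whole thing is asked for, a point or a joint stands for the part that bears it (a point fixed in the world has none). Each returns a list of dicts, best first, with "conf" (0 to 1); they miss things now and then, are a little off and sometimes report something else, mostly with a low value. They report only what shows in the picture. A call takes as long as a camera call.
- manip.regions_of(camera, query): "mask" (384x512 bool, what is visible of it).
- manip.mark_of(camera, query): "location" ([x, y, z] in m, in the coordinates of the camera as it stood for that picture, good to about 4 mm: a listed point, or the origin of a listed thing).
The state is a dict: "clock": time; "qpos": joint angles; "qd": joint speeds; "effort": joint torques, N m; "position": TCP position; "ee_rot": TCP orientation; "contact_force": force on the tool from outside, world axes, zero at the start; "moment": the same for the moment, N m; "width": finger opening in m.
Only numpy, scipy, OpenCV 4.12 (cv2) and the standard library are available. Lean on these libraries where they do the work, as an engineer would, in place of code of your own. Each camera call takes 0.05 s, during which the arm holds its last target.

TASK

Take the T-key out of the red pot, lower it down the fixture's slanted shaft until its square socket drops over the hidden square stem, feeling for the angle, and turn it clockwise (looking down the shaft) against its stop, so that the cam pushes the grey bracket snug against the fence; do not push the bracket by hand. Then draw the key out and stand it back in the red pot, leaving all the other things on the bench where they are.

Things in the scene. Friction and masses are not known exactly. Their poses are not given: they have to be found in the camera images.
- key_handle (a point): Loose steel T-key, 188 mm long, about 0.55 kg (a grip of 50 to 70 N holds it well): centre of its orange crossbar, 85 mm long (key's y axis), 18 mm thick (x), 26 mm high (z). z runs along the key from foot to handle. A 12 mm round rod joins the bar to the square socket at the foot. It starts standing upright in the red pot, yaw within 0.6 rad.
- key_foot (a point): Centre of the open lower end of the T-key's socket, on the key's axis 175 mm below the handle's centre; same axes. The socket is 30 mm square outside and 38 mm long; its open square cavity is 22 mm wide and 32 mm deep, its sides parallel to the key's x and y.
- red_pot: Fixed round red pot in which the T-key stands and must stand again: 85 mm high, 68 mm outside diameter, 58 mm inside, floor 6 mm thick. Origin at the centre of its underside, z up. A grey pot of the same shape, with short rods in it, is not for the key; the two may stand in either place.
- red_pot_floor (a point): Centre of the red pot's inner floor, 6 mm above the bench.
- shaft_mouth (a point): Centre of the open upper end of the fixture's green guide shaft. z points out of the shaft along its axis, which leans 30 degrees (0.524 rad) from vertical towards the fixture's own -x (roughly to the robot); y is level. Bore 50 mm diameter, flaring to 64 mm over the last 15 mm; outside diameter 76 mm at the mouth.
- stem_shoulder (a point): Point on the shaft's axis 110 mm below the mouth: top face of the 20 mm square of the hidden brass stem, which goes 26 mm further down. A round pilot of 20 mm diameter, coned to 10 mm, stands 11 mm above it. Axes as the shaft mouth's; they do not turn with the stem.
- stem_pilot (a point): The stem turns about the shaft's axis with about 0.15 N m of friction and stays where left. Its starting angle is neither seen nor reported: the square's sides lie up to 0.4 rad either way from the shaft's x and y. The socket drops over it within about 0.08 rad of true, in any of four quarter turns, and slides on about 20 mm. This point is the pilot's top, 11 mm above the shoulder.
- fixture: Fixed clamping fixture; origin at the underside of its 250 x 170 x 20 mm dark steel base, z up, x towards the fence. Base from x -90 to +160 mm. The shaft stands between green cheeks, its mouth 50 mm to -x of the origin and 161 mm above the bench. Behind it a yellow cover hides the clamping cam. Green fence across the far end, 45 mm high above the base, near face at x +143 mm.
- bracket_face (a point): Loose 0.35 kg grey angle bracket, 110 mm wide, lying on the base between the yellow cover and the fence: middle of its outer face, which turns to the fence. Starts 8 to 10.5 mm short of the fence. Turning the stem clockwise brings the cam out from the cover; after some 0.1 to 1.1 rad idle it pushes the bracket up to the fence. The stem meets a hard stop after 0.7 to 1.5 rad in all.
- hammer: Loose hammer lying on the bench; leave alone. Origin at its underside.
- brush: Loose brush lying on the bench; leave alone.
- spray_can: Loose spray can, 60 mm diameter, 160 mm high, standing; leave alone. Origin at the centre of its underside.
- offcut: Loose rusty plate 100 x 70 x 8 mm, lying flat; leave alone. Origin at the centre of its underside.
- square_tube: Loose piece of steel tube 140 x 40 x 40 mm, lying along its x; leave alone. Origin at the centre of its underside.
- mug: Loose blue mug, 76 mm diameter, 90 mm high; leave alone. Origin at the centre of its underside.

How it is judged:
By the outcome, as a careful person would: the job done as asked, in the order asked, and still so for the second after the job is handed in, with the robot touching nothing.
It also fails if it takes over 56 s, if anything falls off the work surface, if the arm or the gripper's body presses on something with over 40 N, if the wrist force passes 120 N, or if a joint passes its speed limit or range.

## Working session

There is one attempt and no reset: what is moved stays moved. The work goes in short steps, Python scripts to look and compute and a tool call to move; the robot and the scene stay as the last step left them, time stands still between calls to the robot, and variables do not carry over. Pictures are saved under pics/ and viewed, and the job is handed in when it is done.

Besides the shell and the picture viewer there is one more tool, called after "Call:" by a JSON object that holds its "method" and its "body". play_rows: Moves the arm, as the interface text tells. Its arguments: {"type":"object","properties":{"steps":{"type":"array","items":{"type":"array","items":{"type":"number"}}},"newtons":{"type":"number"}},"required":["steps"]}

```bash
mkdir -p pics; ls
cat > h.py <<'E'
import numpy as np, cv2
from rig import manip
def snap(n,f):
    im,d=manip.get_image(n); cv2.imwrite('pics/'+f,im[:,:,::-1]); np.save('pics/'+f+'.npy',d); return im,d
def world(n,p):
    c=manip.camera_model(n); return np.array(c['R']).T@(np.array(p)-np.array(c['t']).ravel())
def px(n,u,v,d):
    c=manip.camera_model(n); K=np.array(c['mtx']); return world(n,d*(np.linalg.inv(K)@[u,v,1]))
def proj(n,X):
    c=manip.camera_model(n); q=np.array(c['mtx'])@(np.array(c['R'])@np.array(X)+np.array(c['t']).ravel()); return q[:2]/q[2]
E
python3 - <<'E'
from h import *
np.set_printoptions(precision=4,suppress=True)
print(manip.get_state())
for n in ['scene','top']:
    snap(n,n+'0.png')
    c=manip.camera_model(n);print(n,c)
    for q in ['key_handle','key_foot','red_pot','shaft_mouth','fixture','bracket_face']:
        print(n,q,[(world(n,m['location']),round(m['conf'],2)) for m in manip.mark_of(n,q)[:2]])
E
```

```text
pics
{'clock': 0.0, 'qpos': array([-1.292 ,  0.2766,  1.5061,  0.    ,  1.3607, -0.121 ]), 'qd': array([-0.0012,  0.0006,  0.0008,  0.0005, -0.001 , -0.0005]), 'effort': array([ -0.0007, -41.6779, -24.5806,  -0.0003,   0.0108,  -0.    ]), 'position': array([ 0.2237, -0.5293,  0.303 ]), 'ee_rot': array([-0.1397, -0.693 , -0.1411,  0.6931]), 'contact_force': array([-0.0784, -0.9364, -0.5678]), 'moment': array([ 0.0249, -0.0071, -0.0404]), 'width': 0.08525275374900727}
scene {'mtx': array([[417.316,   0.   , 245.037],
       [  0.   , 417.316, 189.139],
       [  0.   ,   0.   ,   1.   ]]), 'R': array([[ 0.8407,  0.5414, -0.0082],
       [ 0.2818, -0.4503, -0.8472],
       [-0.4624,  0.71  , -0.5311]]), 't': array([-0.4592, -0.0823,  1.5277])}
scene key_handle [(array([0.5091, 0.1514, 0.1791]), 0.71)]
scene key_foot [(array([ 0.6052, -0.1968,  0.0683]), 0.74)]
scene red_pot [(array([ 0.5076,  0.1465, -0.0062]), 0.71)]
scene shaft_mouth [(array([ 0.5524, -0.1975,  0.1606]), 0.8)]
scene fixture []
scene bracket_face [(array([ 0.7352, -0.1867,  0.0382]), 0.58)]
top {'mtx': array([[378.8307,   0.    , 255.7037],
       [  0.    , 378.8307, 185.7235],
       [  0.    ,   0.    ,   1.    ]]), 'R': array([[ 0.0299, -0.9992,  0.0264],
       [-0.9946, -0.0324, -0.0986],
       [ 0.0994, -0.0233, -0.9948]]), 't': array([-0.0686,  0.6065,  0.9916])}
top key_handle [(array([0.5076, 0.1489, 0.1825]), 0.83)]
top key_foot [(array([0.5063, 0.1421, 0.0048]), 0.6), (array([ 0.4506, -0.3941,  0.0011]), 0.41)]
top red_pot [(array([0.5086, 0.1476, 0.0034]), 0.66)]
top shaft_mouth [(array([ 0.55  , -0.2028,  0.1659]), 0.65)]
top fixture [(array([ 0.5513, -0.1999,  0.1628]), 0.61), (array([ 0.6027, -0.1969, -0.0022]), 0.56)]
top bracket_face [(array([ 0.7334, -0.1901,  0.0385]), 0.68)]
```

View pics/scene0.png

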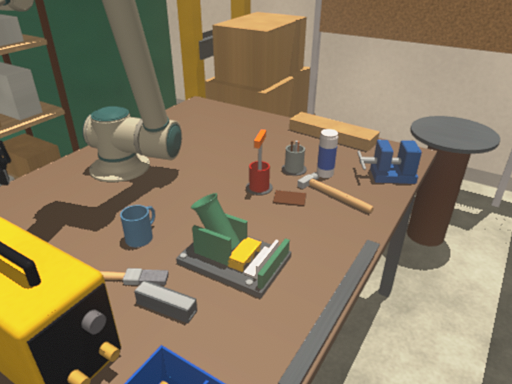

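View pics/top0.png

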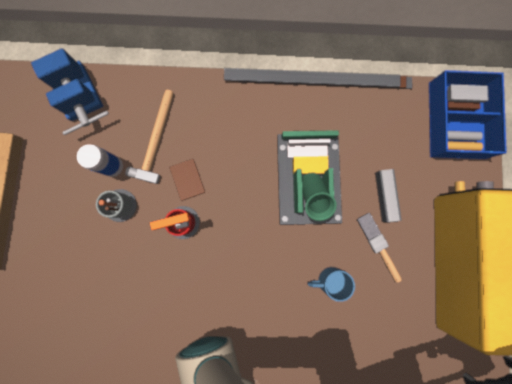

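The scene view shows the key in the red pot around (260,165), with the fixture around (235,240). In the top view the orange bar runs from (152,226) to (188,217) and the shaft mouth is near (320,205). Next I'll measure the bar and the mouth precisely.

```bash
cat >> h.py <<'E'
from scipy.spatial.transform import Rotation as Ro
def Rt(s=None):
    s=s or manip.get_state(); q=s['ee_rot']; return Ro.from_quat([q[1],q[2],q[3],q[0]]).as_matrix()
def cloud(n,d,mask):
    v,u=np.nonzero(mask&(d>0)); c=manip.camera_model(n); K=np.array(c['mtx'])
    P=np.c_[(u-K[0,2])/K[0,0],(v-K[1,2])/K[1,1],np.ones(len(u))]*d[v,u][:,None]
    return (P-np.array(c['t']).ravel())@np.array(c['R'])
E
python3 - <<'E'
from h import *
np.set_printoptions(precision=4,suppress=True)
print(Rt())
for n in ['top','scene']:
    im=cv2.imread(f'pics/{n}0.png'); d=np.load(f'pics/{n}0.png.npy')
    b,g,r=[im[:,:,i].astype(int) for i in range(3)]
    m=(r>150)&(g>50)&(g<140)&(b<60)
    P=cloud(n,d,m); k=(np.linalg.norm(P[:,:2]-[.508,.149],axis=1)<.06)&(P[:,2]>.15)
    P=P[k]; print(n,len(P),P.mean(0),P.min(0),P.max(0))
    rc=cv2.minAreaRect((P[:,:2]*1000).astype(np.float32)); print(rc)
    u,s,vt=np.linalg.svd(P-P.mean(0)); print(vt[0])
    m=(r>g+60)&(b<60); P=cloud(n,d,m); k=(np.linalg.norm(P[:,:2]-[.508,.149],axis=1)<.06)&(P[:,2]>.075)&(P[:,2]<.1); print('pot',P[k].mean(0),P[k].min(0),P[k].max(0))
    # fixture green
    m=(g>r+15)&(g>b+5); P=cloud(n,d,m); k=(np.linalg.norm(P[:,:2]-[.6,-.2],axis=1)<.25); P=P[k]
    f=P[(P[:,2]>.03)&(P[:,0]>.69)]; 
    if len(f): print('fence',f.mean(0),f.min(0),f.max(0), cv2.minAreaRect((f[:,:2]*1000).astype(np.float32)))
    M=P[(P[:,2]>.125)]; print('mouth',M.min(0),M.max(0))
    D=P[:0]
    # base: dark
    z=cloud(n,d,d>0); k=(abs(z[:,2]-.02)<.006)&(np.linalg.norm(z[:,:2]-[.63,-.2],axis=1)<.19)
    print('base',cv2.minAreaRect((z[k][:,:2]*1000).astype(np.float32)))
    for q in ['hammer','brush','spray_can','offcut','square_tube','mug']:
        print(q,[(world(n,x['location']),round(x['conf'],2)) for x in manip.mark_of(n,q)[:2]])
E
```

```text
[[ 0.0001  0.3893 -0.9211]
 [-0.0001 -0.9211 -0.3893]
 [-1.      0.0001 -0.    ]]
top 21 [0.5135 0.1273 0.1888] [0.4951 0.104  0.1745] [0.5256 0.1549 0.195 ]
((511.48175048828125, 131.61875915527344), (17.68731689453125, 54.246795654296875), 17.193578720092773)
[-0.4279  0.8989 -0.0942]
pot [0.4995 0.1417 0.0838] [0.4747 0.1141 0.0751] [0.535  0.1743 0.0893]
fence [ 0.7487 -0.1869  0.0615] [ 0.7405 -0.2642  0.0344] [ 0.7585 -0.1146  0.0699] ((749.8257446289062, -189.4548797607422), (12.849411010742188, 149.83029174804688), 2.3121628761291504)
mouth [ 0.5217 -0.2364  0.125 ] [ 0.6081 -0.1632  0.1816]
base ((630.914794921875, -246.44796752929688), (249.92401123046875, 283.7646789550781), 0.07482485473155975)
hammer [(array([ 0.7489,  0.2323, -0.0019]), 0.76)]
brush []
spray_can [(array([0.6556, 0.3468, 0.0018]), 0.96)]
offcut [(array([ 0.6219,  0.1372, -0.0042]), 0.89)]
square_tube [(array([ 0.5926, -0.4119,  0.0026]), 0.95), (array([ 0.6008, -0.1997,  0.0745]), 0.15)]
mug [(array([ 0.3569, -0.2643,  0.0026]), 0.88)]
scene 54 [0.5202 0.1192 0.1857] [0.5063 0.1028 0.1685] [0.5299 0.1814
[... 247 characters left out ...]
25 -0.265   0.0315] [ 0.7638 -0.1162  0.0668] ((748.0062255859375, -190.92013549804688), (26.37721824645996, 149.1682586669922), 3.040048599243164)
mouth [ 0.525  -0.2378  0.125 ] [ 0.6113 -0.1646  0.1789]
base ((640.681396484375, -241.78167724609375), (288.62933349609375, 256.08349609375), 86.07804107666016)
hammer [(array([0.741 , 0.2305, 0.0008]), 0.72), (array([ 0.3587, -0.2622,  0.002 ]), 0.64)]
brush [(array([ 0.45  , -0.3968,  0.0006]), 0.61)]
spray_can [(array([0.6556, 0.3484, 0.0004]), 0.7), (array([0.5079, 0.1526, 0.1812]), 0.55)]
offcut [(array([0.6265, 0.1433, 0.0013]), 0.79)]
square_tube [(array([ 0.5988, -0.4116,  0.0023]), 0.77)]
mug [(array([ 0.3602, -0.2612, -0.002 ]), 0.6)]
```

Run:
```python
import cv2,numpy as np
a=cv2.imread('pics/top0.png'); b=cv2.imread('pics/scene0.png')
A=cv2.resize(a[195:250,135:210],None,fx=5,fy=5,interpolation=0)
B=cv2.resize(b[120:205,230:290],None,fx=5,fy=5,interpolation=0)
C=np.zeros((430,700,3),np.uint8);C[:275,:375]=A;C[:425,385:685]=B;cv2.imwrite('pics/z1.png',C)
D=cv2.resize(a[120:235,265:350],None,fx=5,fy=5,interpolation=0);cv2.imwrite('pics/z2.png',D)
```

```text
(no output)
```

View pics/z1.png

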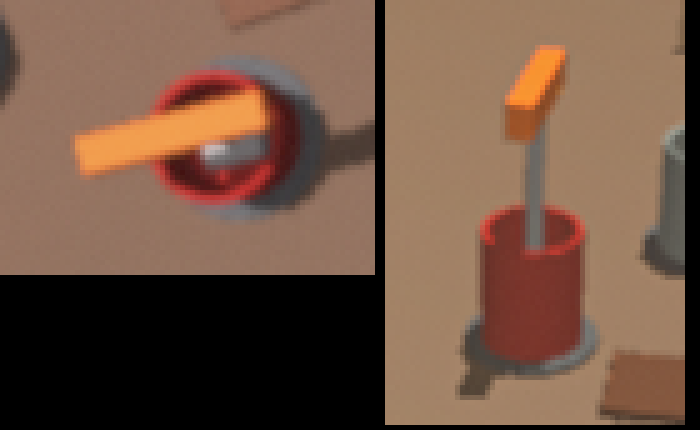

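View pics/z2.png

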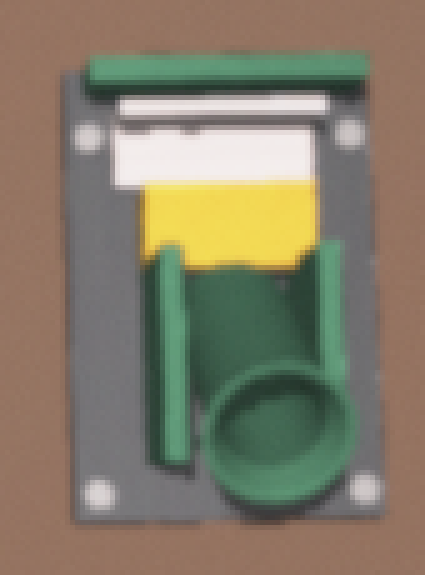

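Run:
```python
from h import *
np.set_printoptions(precision=4,suppress=True)
for n,box in [('top',(195,250,140,210)),('scene',(120,160,240,280))]:
    im=cv2.imread(f'pics/{n}0.png'); d=np.load(f'pics/{n}0.png.npy')
    h=cv2.cvtColor(im,cv2.COLOR_BGR2HSV).astype(int)
    m=(h[:,:,0]>8)&(h[:,:,0]<20)&(h[:,:,1]>170)&(h[:,:,2]>(220 if n=='scene' else 180))
    w=np.zeros_like(m); w[box[0]:box[1],box[2]:box[3]]=1; m&=w
    cs=np.c_[np.nonzero(m)[::-1]].astype(np.float32); rc=cv2.minAreaRect(cs); bp=cv2.boxPoints(rc)
    # intersect pixels with plane z=.194
    c=manip.camera_model(n);K=np.array(c['mtx']);R=np.array(c['R']);t=np.array(c['t']).ravel()
    def pl(u,v,z):
        o=-R.T@t; r=R.T@np.linalg.inv(K)@[u,v,1]; return o+r*(z-o[2])/r[2]
    Q=np.array([pl(*p,.194) for p in cs]); rw=cv2.minAreaRect((Q[:,:2]*1000).astype(np.float32))
    P=cloud(n,d,m);P=P[P[:,2]>.17]
    print(n,len(cs),'plane rect',rw,'cloud mean',P.mean(0),len(P)); print('rect img',rc)
    u,s,vt=np.linalg.svd(Q-Q.mean(0),full_matrices=False);print(Q.mean(0),vt[0],np.arctan2(-vt[0,0],vt[0,1]))
    k=manip.mark_of(n,'key_handle');print([world(n,x['location']) for x in k])
```

```text
top 266 plane rect ((507.0596008300781, 144.5147247314453), (18.116329193115234, 82.01400756835938), 17.75525665283203) cloud mean [0.5072 0.1433 0.1939] 265
rect img ((169.31130981445312, 220.83961486816406), (8.104272842407227, 37.22471237182617), 74.05460357666016)
[0.5072 0.1432 0.194 ] [-0.3109  0.9504 -0.    ] 0.3161778499622884
[array([0.5076, 0.1489, 0.1825])]
scene 66 plane rect ((510.6868591308594, 142.3039093017578), (17.303564071655273, 83.58126068115234), 16.607444763183594) cloud mean [0.5096 0.146  0.1925] 61
rect img ((259.79412841796875, 135.1764678955078), (4.973458766937256, 14.234382629394531), 30.963756561279297)
[0.5107 0.1426 0.194 ] [-0.2763  0.9611  0.    ] 0.27991764943022795
[array([0.5091, 0.1514, 0.1791])]
```

Call:
{"method": "play_rows", "body": {"steps": [[0,0,0,0,-1],[0,0,0,0,-1],[0,0,0,0,-1],[0,0,0,0,-1],[0,0,0,0,-1],[0,0,0,0,-1],[0,0,0,0,-1],[0,0,0,0,-1],[0,0,0,0,-1],[0,0,0,0,-1],[0,0,0,0,-1],[0,0,0,0,-1],[0,0,0,0,-1],[0,0,0,0,-1],[0,0,0,0,-0.1]], "newtons": 60}}

```text
clock: 2.9
position: [0.2238, -0.5297, 0.3039]
ee_rot: [0.57, 0.418, 0.57, -0.418]
contact_force: [-0.3, -0.0, 0.6]
width: 0.0857
```

Call:
{"method": "play_rows", "body": {"steps": [[0,0,0.789,-0.928,0],[0,0,0.789,-0.928,0],[0,0,0.789,-0.928,0],[0,0,0.789,-0.928,0],[0,0,0.789,-0.928,0],[0,0,0.789,-0.928,0],[0,0,0.789,-0.928,0],[0,0,0.789,-0.928,0],[0,0,0.789,-0.928,0],[0,0,0.789,-0.928,0],[0,0,0.789,-0.928,0],[0,0,0.789,-0.928,0],[0,0,0.789,-0.928,0],[0,0,0.789,-0.928,0],[0,0,0.789,-0.928,0],[0,0,0.789,-0.928,0],[0,0,0.789,-0.928,0],[0,0,0.789,-0.928,0],[0,0,0.789,-0.928,0],[0,0,0.789,-0.928,0]]}}

```text
clock: 4.9
position: [0.5082, 0.1453, 0.304]
ee_rot: [0.57, 0.419, 0.57, -0.419]
contact_force: [0.5, -0.2, 0.6]
width: 0.0851
```

Run:
```python
from h import *
np.set_printoptions(precision=4,suppress=True)
s=manip.get_state();R=Rt(s);print(s['clock'],s['position'],s['qpos']);print(R)
print('offset in tool', R.T@(np.array([.508,.144,.181])-s['position'])-[.054,0,0])
snap('top','top1.png')
```

```text
4.9 [0.5082 0.1453 0.304 ] [ 0.147   0.2057  1.6015 -0.0003  1.334  -0.1567]
[[ 0.0005  0.9542  0.2991]
 [-0.0002  0.2991 -0.9542]
 [-1.      0.0004  0.0003]]
offset in tool [ 0.069  -0.0006  0.0011]
```

View pics/top1.png

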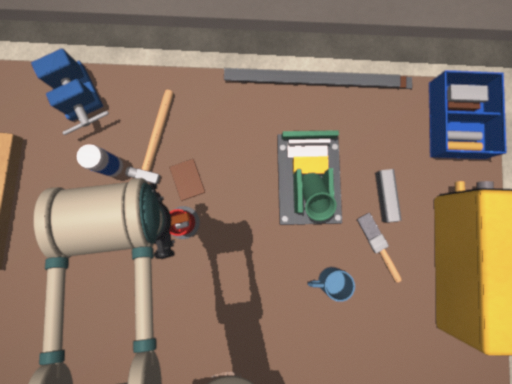

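Call:
{"method": "play_rows", "body": {"steps": [[0,0.6,0,0,0],[0,0.6,0,0,0],[0,0.6,0,0,0],[0,0.45,0,0,0],[0,0,0,0,0],[1,0,0,0,0],[1,0,0,0,0],[1,0,0,0,0],[1,0,0,0,0],[1,0,0,0,0],[1,0,0,0,0],[1,0,0,0,0]], "newtons": 60}}

```text
clock: 6.15
position: [0.5082, 0.1438, 0.2371]
ee_rot: [0.571, 0.418, 0.57, -0.418]
contact_force: [-0.2, -0.9, 3.6]
width: 0.0172
```

Run:
```python
from h import *
np.set_printoptions(precision=4,suppress=True)
s=manip.get_state();print(s)
snap('scene','s2.png')
im=cv2.imread('pics/s2.png');cv2.imwrite('pics/s2z.png',cv2.resize(im[80:210,200:320],None,fx=4,fy=4))
```

```text
{'clock': 6.15, 'qpos': array([ 0.144 ,  0.2529,  1.7122, -0.0001,  1.175 , -0.1614]), 'qd': array([-0.0011,  0.0011,  0.0003, -0.0002, -0.0013, -0.001 ]), 'effort': array([  0.0256, -35.8706, -20.8903,   0.0095,  -0.0336,  -0.0127]), 'position': array([0.5082, 0.1438, 0.2371]), 'ee_rot': array([ 0.5707,  0.4185,  0.5698, -0.4178]), 'contact_force': array([-0.1735, -0.941 ,  3.5733]), 'moment': array([-0.0562,  0.0544, -0.0474]), 'width': 0.017159607479353595}
```

View pics/s2z.png

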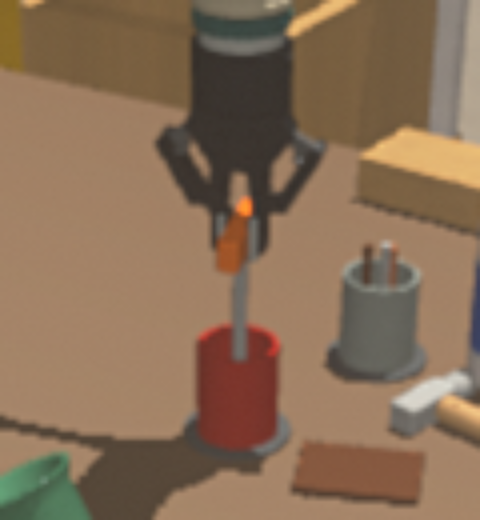

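Call:
{"method": "play_rows", "body": {"steps": [[1,-0.5,0,0,0],[1,-0.95,0,0,0],[1,-0.95,0,0,0],[1,-0.95,0,0,0],[1,-0.95,0,0,0],[1,-0.95,0,0,0],[1,-0.95,0,0,0],[1,0,0,0,0]]}}

```text
clock: 7.0
position: [0.5087, 0.1439, 0.4245]
ee_rot: [0.572, 0.419, 0.569, -0.417]
contact_force: [0.8, 0.0, -6.6]
width: 0.0172
```

Call:
{"method": "play_rows", "body": {"steps": [[1,0,0.894,0.61,0],[1,0,0.894,0.61,0],[1,0,0.894,0.61,0],[1,0,0.894,0.61,0],[1,0,0.894,0.61,0],[1,0,0.894,0.61,0],[1,0,0.894,0.61,0],[1,0,0.894,0.61,0],[1,0,0.894,0.61,0],[1,0,0.894,0.61,0],[1,0,0.894,0.61,0]]}}

```text
clock: 8.1
position: [0.851, 0.0401, 0.4176]
ee_rot: [0.568, 0.417, 0.572, -0.419]
contact_force: [2.6, 0.4, -5.2]
width: 0.0168
```

Run:
```python
from h import *
np.set_printoptions(precision=4,suppress=True)
s=manip.get_state();print(s,Rt(s))
```

```text
{'clock': 8.1, 'qpos': array([-0.0345,  0.785 ,  0.3397, -0.    ,  2.0234, -0.34  ]), 'qd': array([-0.1018,  0.8825, -1.8046,  0.0023,  0.8916, -0.1002]), 'effort': array([  0.4352, -78.6174, -22.1602,  -0.0698,  -0.0383,   0.0792]), 'position': array([0.851 , 0.0401, 0.4176]), 'ee_rot': array([ 0.5684,  0.4168,  0.5721, -0.4194]), 'contact_force': array([ 2.5583,  0.3774, -5.2332]), 'moment': array([ 0.0014, -0.1417, -0.009 ]), 'width': 0.01684363510430222} [[-0.0065  0.9537  0.3008]
 [ 0.0002  0.3008 -0.9537]
 [-1.     -0.0062 -0.0021]]
```

Call:
{"method": "play_rows", "body": {"steps": [[1,0,0.5,-0.8,0],[1,0,0.5,-0.8,0],[1,0,0.7,0.2,0],[1,0,0.7,0.2,0]]}}

```text
clock: 8.5
position: [0.8806, 0.0947, 0.4001]
ee_rot: [0.576, 0.422, 0.565, -0.413]
contact_force: [-0.2, -0.8, -8.2]
width: 0.0168
```

Run:
```python
from h import *
np.set_printoptions(precision=4,suppress=True)
s=manip.get_state();print(s['clock'],s['position'],s['qpos'],s['qd'],Rt(s))
```

```text
8.5 [0.8806 0.0947 0.4001] [ 0.0282  0.8585  0.2257  0.0018  2.0373 -0.278 ] [-0.0435  0.0733  0.0065 -0.0066 -0.2123 -0.0088] [[ 0.02    0.953   0.3022]
 [ 0.0022  0.3022 -0.9532]
 [-0.9998  0.0198  0.004 ]]
```

Call:
{"method": "play_rows", "body": {"steps": [[1,0,0.95,0.3,0],[1,0,0.95,0.3,0],[1,0,0.95,0.3,0],[1,0,0.95,0.3,0]]}}

```text
clock: 8.9
position: [0.9251, 0.085, 0.3674]
ee_rot: [0.595, 0.441, 0.544, -0.395]
contact_force: [0.5, -0.2, -6.8]
width: 0.0172
```

Run:
```python
from h import *
np.set_printoptions(precision=4,suppress=True)
s=manip.get_state();print(s['clock'],s['position'],s['qpos'],s['qd'],Rt(s))
```

```text
8.9 [0.9251 0.085  0.3674] [ 0.0143  0.8982  0.2224  0.0086  1.924  -0.2868] [-0.0212  0.0947 -0.0072  0.0194 -0.2811 -0.0216] [[ 0.0966  0.9494  0.2988]
 [ 0.0095  0.2993 -0.9541]
 [-0.9953  0.095   0.0199]]
```

Call:
{"method": "play_rows", "body": {"steps": [[1,-0.8,0.95,0.1,0],[1,-0.8,0.95,0.1,0],[1,-0.8,0.95,0.1,0],[1,-0.8,0.95,0.1,0]]}}

```text
clock: 9.3
position: [0.9223, 0.0983, 0.4229]
ee_rot: [0.62, 0.463, 0.515, -0.368]
contact_force: [-1.4, 0.4, -6.0]
width: 0.0171
```

Run:
```python
from h import *
np.set_printoptions(precision=4,suppress=True)
s=manip.get_state();print(s['clock'],s['position'],s['qpos'],s['qd'],Rt(s))
```

```text
9.3 [0.9223 0.0983 0.4229] [ 0.0267  0.8414  0.2204  0.0154  1.8797 -0.2733] [ 0.0245 -0.1387 -0.0007  0.0121 -0.1122  0.0293] [[ 0.1983  0.934   0.2974]
 [ 0.02    0.2995 -0.9539]
 [-0.9799  0.1951  0.0407]]
```

Call:
{"method": "play_rows", "body": {"steps": [[1,-0.8,0.9,0.3,0],[1,-0.8,0.9,0.3,0],[1,-0.8,0.9,0.3,0],[1,-0.8,0.9,0.3,0],[1,-0.8,0.9,0.3,0],[1,-0.8,0.9,0.3,0]]}}

```text
clock: 9.9
position: [0.9134, 0.0771, 0.5049]
ee_rot: [0.652, 0.493, 0.472, -0.331]
contact_force: [0.9, -0.6, -6.3]
width: 0.0173
```

Run:
```python
from h import *
np.set_printoptions(precision=4,suppress=True)
s=manip.get_state();print(s['clock'],s['position'],s['qpos'],s['qd'],Rt(s))
```

```text
9.9 [0.9134 0.0771 0.5049] [-0.0022  0.7567  0.2215  0.0343  1.8211 -0.293 ] [-0.0437 -0.1522  0.0004  0.0359 -0.0906 -0.03  ] [[ 0.3355  0.8969  0.2883]
 [ 0.0325  0.2948 -0.955 ]
 [-0.9415  0.3297  0.0697]]
```

Run:
```python
from h import *
np.set_printoptions(precision=4,suppress=True)
for n,box in [('top',(120,235,265,350)),('scene',(180,300,170,300))]:
    im=cv2.imread(f'pics/{n}0.png'); d=np.load(f'pics/{n}0.png.npy')
    w=np.zeros(d.shape,bool); w[box[0]:box[1],box[2]:box[3]]=1
    h=cv2.cvtColor(im,cv2.COLOR_BGR2HSV).astype(int)
    P=cloud(n,d,w&(h[:,:,1]<60)&(h[:,:,2]<140)); k=(P[:,2]<.026)&(P[:,2]>.014)
    r=cv2.minAreaRect((P[k][:,:2]*1000).astype(np.float32)); print(n,'base',r,P[k][:,2].mean())
    g=w&(h[:,:,0]>60)&(h[:,:,0]<90)&(h[:,:,1]>70)
    P=cloud(n,d,g); f=P[(P[:,0]>.72)&(P[:,2]>.058)]; 
    a=np.polyfit(f[:,1],f[:,0],1); print('fence top',len(f),f.mean(0),'yaw',-np.arctan(a[0]))
    M=P[(P[:,0]<.60)]
    # ring: points near plane of mouth; guess mouth
    yaw=.045
    for c0 in [np.array([.551,-.2,.161])]:
        ax=np.array([-.5*np.cos(yaw),-.5*np.sin(yaw),.866]); s=(M-c0)@ax
        rad=np.linalg.norm((M-c0)-s[:,None]*ax,axis=1)
        q=M[(s>-.004)&(s<.006)&(rad>.025)]; 
        e2=np.array([-np.sin(yaw),np.cos(yaw),0]);e1=np.cross(e2,ax)
        uv=np.c_[(q-c0)@e1,(q-c0)@e2]; A=np.c_[2*uv,np.ones(len(uv))]; sol=np.linalg.lstsq(A,(uv**2).sum(1),rcond=None)[0]
        print('ring',len(q),((q-c0)@ax).mean(),sol[:2],np.sqrt(sol[2]+sol[0]**2+sol[1]**2), uv.min(0),uv.max(0), 'range s',np.percentile(s,[95,99]))
```

```text
top base ((635.8209228515625, -195.67274475097656), (248.290771484375, 170.617431640625), 2.968977212905884) 0.020422284972529847
fence top 239 [ 0.749  -0.1893  0.0646] yaw 0.05317227501782235
ring 224 -0.0005086298300834204 [0.0022 0.0005] 0.03370964879327435 [-0.0343 -0.0345] [0.0386 0.0362] range s [0.0007 0.0021]
scene base ((632.1153564453125, -29.1978759765625), (251.201416015625, 509.5072021484375), 2.5386009216308594) 0.01901351459233233
fence top 199 [ 0.7538 -0.1941  0.0641] yaw 0.05219809191723254
ring 44 -0.0026117557338511785 [ 0.0041 -0.0013] 0.033578057192011936 [-0.0307 -0.0378] [0.039  0.0345] range s [-0.0024 -0.0017]
```

Call:
{"method": "play_rows", "body": {"steps": [[1,0,-0.28,0.91,0],[1,0,-0.28,0.91,0],[1,0,-0.28,0.91,0],[1,0,-0.28,0.91,0],[1,0,0.95,0.3,0],[1,0,0.95,0.3,0]]}}

```text
clock: 10.5
position: [0.9363, -0.0368, 0.4945]
ee_rot: [0.66, 0.499, 0.458, -0.323]
contact_force: [-0.1, 0.6, -6.8]
width: 0.0169
```

Run:
```python
from h import *
np.set_printoptions(precision=4,suppress=True)
s=manip.get_state();print(s['clock'],s['position'],s['qpos'],s['qd'],Rt(s))
```

```text
10.5 [ 0.9363 -0.0368  0.4945] [-0.139   0.774   0.2217  0.0838  1.7722 -0.4092] [ 0.0546  0.0689  0.0035  0.0282 -0.2749  0.0144] [[ 0.371   0.8847  0.2823]
 [ 0.0309  0.2921 -0.9559]
 [-0.9281  0.3633  0.081 ]]
```

Nearly there. I'll push on, outward and slightly upward.

Call:
{"method": "play_rows", "body": {"steps": [[1,-0.5,0.95,0.3,0],[1,-0.5,0.95,0.3,0],[1,-0.5,0.95,0.3,0],[1,-0.5,0.95,0.3,0]]}}

```text
clock: 10.9
position: [0.9382, -0.0323, 0.5367]
ee_rot: [0.682, 0.514, 0.425, -0.3]
contact_force: [-0.2, -0.4, -6.3]
width: 0.0169
```

Run:
```python
from h import *
np.set_printoptions(precision=4,suppress=True)
s=manip.get_state();print(s['clock'],s['position'],s['qpos'],s['qd'],Rt(s))
```

```text
10.9 [ 0.9382 -0.0323  0.5367] [-0.1367  0.7371  0.2204  0.0915  1.7143 -0.4057] [-0.0066 -0.0931 -0.001   0.0208 -0.1403  0.0102] [[ 0.4584  0.8459  0.2724]
 [ 0.0282  0.2925 -0.9558]
 [-0.8883  0.4459  0.1102]]
```

Call:
{"method": "play_rows", "body": {"steps": [[1,-0.5,0.95,0.3,0],[1,-0.5,0.95,0.3,0],[1,0,0,0,0]]}}

```text
clock: 11.2
position: [0.9369, -0.0327, 0.5592]
ee_rot: [0.692, 0.521, 0.408, -0.289]
contact_force: [-0.3, -0.3, -7.0]
width: 0.017
```

Run:
```python
from h import *
np.set_printoptions(precision=4,suppress=True)
s=manip.get_state();print(s['clock'],s['position'],s['qpos'],Rt(s))
for n in ['scene','top']: snap(n,n+'3.png')
```

```text
11.2 [ 0.9369 -0.0327  0.5592] [-0.1386  0.7171  0.2204  0.0956  1.6873 -0.4042] [[ 0.4998  0.8249  0.2642]
 [ 0.026   0.2905 -0.9565]
 [-0.8658  0.4849  0.1237]]
```

View pics/scene3.png

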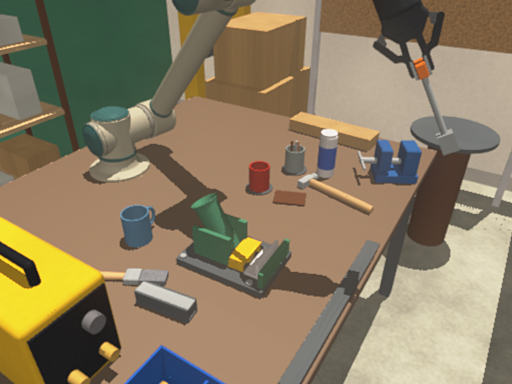

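View pics/top3.png

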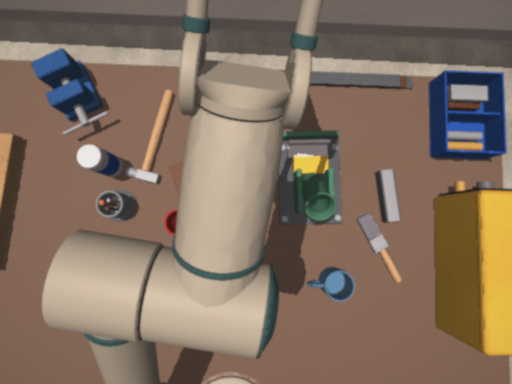

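Run:
```python
from h import *
np.set_printoptions(precision=4,suppress=True)
s=manip.get_state();R=Rt(s);p=s['position']
for nm,l in [('handle',.054),('foot',.229)]:
    print(nm,p+l*R[:,0],proj('scene',p+l*R[:,0]))
    for q in manip.mark_of('scene','key_'+nm)[:2]:
        w=world('scene',q['location']);print(' det',w,proj('scene',w),q['conf'],'tool',R.T@(w-p))
im=cv2.imread('pics/scene3.png')
for l,col in [(.04,(0,255,0)),(.054,(255,0,0)),(.229,(0,0,255))]:
    pass
z=cv2.resize(im[20:170,370:500],None,fx=4,fy=4,interpolation=cv2.INTER_CUBIC)
for l in [.054,.191,.229]:
    a=proj('scene',p+l*R[:,0]); cv2.circle(z,(int((a[0]-370+.5)*4),int((a[1]-20+.5)*4)),3,(255,0,255),-1)
cv2.imwrite('pics/z3.png',z)
```

```text
handle [ 0.9643 -0.0315  0.5095] [419.7806  68.4994]
 det [ 0.964  -0.0214  0.5095] [420.8842  67.1729] 0.63 tool [ 0.0541  0.0026 -0.0098]
 det [ 0.5085  0.1488 -0.0061] [259.5976 188.9008] 0.55 tool [ 0.2802 -0.5729 -0.3561]
foot [ 1.0511 -0.0269  0.3576] [449.0237 150.5693]
 det [ 1.0532 -0.0234  0.361 ] [450.8875 148.6307] 0.78 tool [ 0.2272  0.0043 -0.0024]
```

View pics/z3.png

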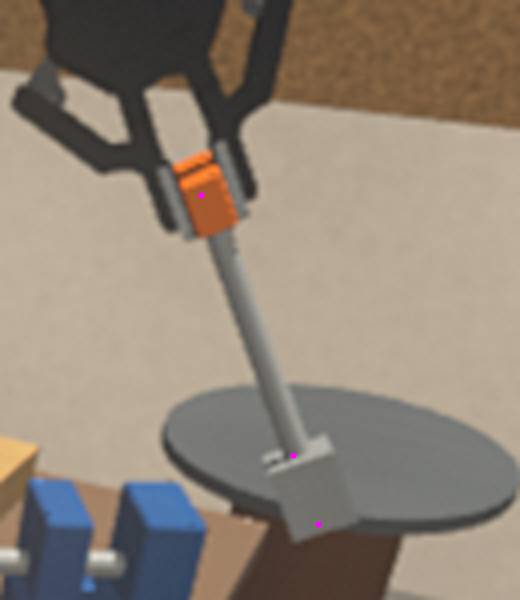

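```bash
cat >> h.py <<'E'
MOUTH=np.array([.552,-.200,.161]); YAW=.052
AX=np.array([-.5*np.cos(YAW),-.5*np.sin(YAW),.8660]); E2=np.array([-np.sin(YAW),np.cos(YAW),0]); E1=np.cross(E2,AX)
def shaft(s=None,L=.229):
    s=s or manip.get_state();R=Rt(s);p=s['position'];f=p+L*R[:,0]-MOUTH
    F=s['contact_force'];
    return dict(clock=s['clock'],foot=np.round(np.array([f@E1,f@E2,f@AX])*1000,1),ang=round(float(np.arctan2(R[:,1]@E2,R[:,1]@E1)),3),tilt=np.round([R[:,0]@E1,R[:,0]@E2],4),F=np.round([F@E1,F@E2,F@AX],1),Mz=round(float(s['moment']@AX),3),w=round(s['width'],4))
E
python3 - <<'E'
from h import *
np.set_printoptions(precision=4,suppress=True)
s=manip.get_state();R=Rt(s);print(shaft(s))
tgt=MOUTH+AX*.259
d=R.T@(tgt-s['position']);print(d, d/.03)
E
```

```text
{'clock': 11.4, 'foot': array([536.9, 146.7, -85.2]), 'ang': 0.249, 'tilt': array([-0.0059,  0.0007]), 'F': array([-4.1, -0.3, -5.8]), 'Mz': 0.004, 'w': 0.017}
[-0.1121 -0.5585  0.0091] [ -3.7374 -18.6156   0.3019]
```

Call:
{"method": "play_rows", "body": {"steps": [[1,-0.25,-0.5,0,0],[1,-0.25,-0.92,0.015,0],[1,-0.25,-0.92,0.015,0],[1,-0.25,-0.92,0.015,0],[1,-0.25,-0.92,0.015,0],[1,-0.2,-0.92,0.015,0],[1,-0.2,-0.92,0.015,0],[1,-0.2,-0.92,0.015,0],[1,-0.2,-0.92,0.015,0],[1,-0.2,-0.92,0.015,0],[1,-0.2,-0.92,0.015,0],[1,-0.2,-0.92,0.015,0],[1,-0.2,-0.92,0.015,0],[1,-0.2,-0.92,0.015,0],[1,-0.2,-0.92,0.015,0],[1,-0.1,-0.92,0.015,0],[1,-0.1,-0.92,0.015,0],[1,-0.1,-0.92,0.015,0],[1,-0.1,-0.92,0.015,0]]}}

```text
clock: 13.3
position: [0.4612, -0.1928, 0.405]
ee_rot: [0.691, 0.519, 0.41, -0.291]
contact_force: [0.2, -0.2, -7.2]
width: 0.0169
```

Run:
```python
from h import *
np.set_printoptions(precision=4,suppress=True)
s=manip.get_state();R=Rt(s);print(shaft(s),s['qpos'],R)
tgt=MOUTH+AX*.259
d=R.T@(tgt-s['position']);print(d, d/.03)
```

```text
{'clock': 13.3, 'foot': array([42.7, 11.5, 27.5]), 'ang': 0.251, 'tilt': array([-0.0048, -0.0018]), 'F': array([-3.5, -0.2, -6.3]), 'Mz': 0.019, 'w': 0.0169} [-0.7494 -0.07    1.7512  0.4062  1.1154 -1.1681] [[ 0.4952  0.8275  0.2646]
 [ 0.0239  0.2915 -0.9563]
 [-0.8684  0.4799  0.1245]]
[-0.0022 -0.0454  0.0007] [-0.0748 -1.5127  0.0233]
```

Call:
{"method": "play_rows", "body": {"steps": [[1,-0.05,-0.8,0.015,0],[1,0,-0.7,0,0],[1,0,0,0,-0.8],[1,0,0,0,-0.85],[1,0,0,0,0]]}}

```text
clock: 13.8
position: [0.4242, -0.2064, 0.3853]
ee_rot: [0.733, 0.458, 0.433, -0.254]
contact_force: [-0.4, 0.1, -5.7]
width: 0.0172
```

Run:
```python
from h import *
np.set_printoptions(precision=4,suppress=True)
s=manip.get_state();R=Rt(s);print(shaft(s),s['qpos'],R)
for n in ['scene','top']:
    im,d=snap(n,n+'4.png')
    print([world(n,q['location']) for q in manip.mark_of(n,'key_foot')],[world(n,q['location']) for q in manip.mark_of(n,'key_handle')],s['position']+R[:,0]*.229)
a=cv2.imread('pics/scene4.png')[110:280,150:300];b=cv2.imread('pics/top4.png')[120:280,240:380]
C=np.zeros((510,900,3),np.uint8);C[:,:450]=cv2.resize(a,None,fx=3,fy=3);C[:480,460:880]=cv2.resize(b,None,fx=3,fy=3);cv2.imwrite('pics/z4.png',C[:,:800] if 0 else cv2.resize(C,(800,453)))
```

```text
{'clock': 13.8, 'foot': array([ 0.3, -0.2, 29.3]), 'ang': 0.423, 'tilt': array([-0.0046, -0.0022]), 'F': array([-3.2,  0.1, -4.7]), 'Mz': 0.018, 'w': 0.0172} [-0.8502 -0.0987  1.8244  0.4464  1.1158 -1.4618] [[ 0.4954  0.77    0.402 ]
 [ 0.0236  0.4507 -0.8924]
 [-0.8683  0.4516  0.2052]]
[array([ 0.5392, -0.197 ,  0.1861])] [array([ 0.4494, -0.1995,  0.3345])] [ 0.5377 -0.201   0.1865]
[array([ 0.6016, -0.2009,  0.0773]), array([ 0.5387, -0.1997,  0.1818]), array([ 0.5902, -0.4074,  0.001 ])] [array([ 0.4513, -0.2015,  0.3352]), array([ 0.593 , -0.4121,  0.0018])] [ 0.5377 -0.201   0.1865]
```

View pics/z4.png

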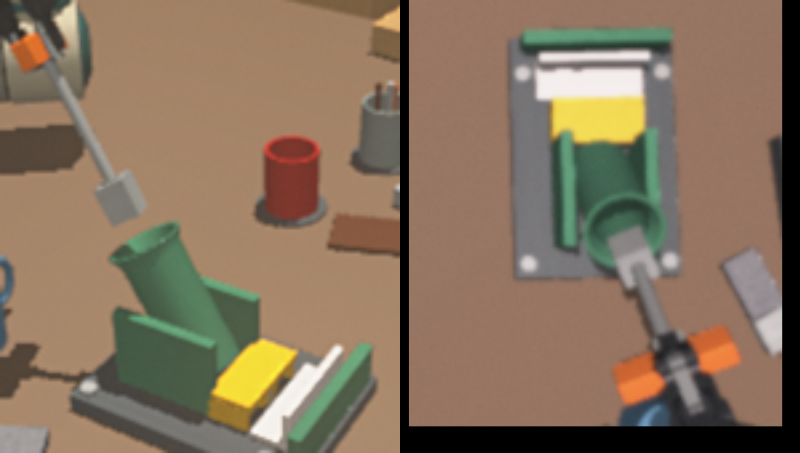

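Call:
{"method": "play_rows", "body": {"steps": [[1,0.5,0,0,0],[1,0.5,0,0,0],[1,0.5,0,0,0],[1,0.5,0,0,0],[1,0,0,0,0]]}}

```text
clock: 14.6
position: [0.4542, -0.2033, 0.331]
ee_rot: [0.732, 0.459, 0.435, -0.253]
contact_force: [-0.4, 0.2, -6.3]
width: 0.0171
```

Run:
```python
from h import *
print(shaft())
```

```text
{'clock': 14.6, 'foot': array([ -1.4,   2.7, -32.9]), 'ang': 0.421, 'tilt': array([-0.0075,  0.0039]), 'F': array([-3.5,  0.2, -5.3]), 'Mz': 0.033, 'w': 0.0171}
```

Call:
{"method": "play_rows", "body": {"steps": [[1,0.4,0,0.05,0],[1,0.4,0,0.05,0],[1,0.4,0,0,0],[1,0.4,0,0,0],[1,0.3,0,0,0],[1,0,0,0,0]]}}

```text
clock: 15.2
position: [0.4839, -0.2047, 0.2824]
ee_rot: [0.732, 0.459, 0.435, -0.253]
contact_force: [0.4, 0.1, -6.6]
width: 0.0173
```

Run:
```python
from h import *
print(shaft())
```

```text
{'clock': 15.2, 'foot': array([  0. ,  -0.4, -89.7]), 'ang': 0.422, 'tilt': array([-0.0066,  0.003 ]), 'F': array([-2.9,  0.1, -5.9]), 'Mz': 0.012, 'w': 0.0173}
```

Clean so far. Next comes a slow descent to contact, at about -100 to -110.

Call:
{"method": "play_rows", "body": {"steps": [[1,0.2,0,0,0],[1,0.2,0,0,0],[1,0.15,0,0,0],[1,0,0,0,0]]}}

```text
clock: 15.6
position: [0.492, -0.2046, 0.2692]
ee_rot: [0.733, 0.459, 0.434, -0.253]
contact_force: [-0.6, -0.2, -7.0]
width: 0.017
```

Run:
```python
from h import *
print(shaft())
```

```text
{'clock': 15.6, 'foot': array([   0.9,   -1.2, -105.2]), 'ang': 0.422, 'tilt': array([-0.0051,  0.0014]), 'F': array([-4. , -0.2, -5.7]), 'Mz': 0.032, 'w': 0.017}
```

Call:
{"method": "play_rows", "body": {"steps": [[1,0.1,0,0,0],[1,0.07,0,0,0],[1,0,0,0,0]]}}

```text
clock: 15.9
position: [0.4948, -0.2052, 0.2674]
ee_rot: [0.734, 0.458, 0.433, -0.253]
contact_force: [-8.8, 0.6, 5.5]
width: 0.0169
```

Run:
```python
from h import *
print(shaft())
```

```text
{'clock': 15.9, 'foot': array([   3. ,   -2.5, -108.1]), 'ang': 0.424, 'tilt': array([-0.0022, -0.0013]), 'F': array([-4.9,  1. ,  9.1]), 'Mz': 0.042, 'w': 0.0169}
```

Call:
{"method": "play_rows", "body": {"steps": [[1,0.02,0,0,0.4],[1,0,0,0,0.4],[1,0,0,0,0.4]]}}

```text
clock: 16.2
position: [0.4948, -0.2053, 0.2673]
ee_rot: [0.704, 0.503, 0.415, -0.28]
contact_force: [-10.4, -0.0, 6.4]
width: 0.0173
```

Run:
```python
from h import *
print(shaft())
```

```text
{'clock': 16.2, 'foot': array([   3. ,   -2.8, -108.2]), 'ang': 0.297, 'tilt': array([-0.0021, -0.0021]), 'F': array([-5.8,  0.5, 10.7]), 'Mz': 0.107, 'w': 0.0173}
```

Call:
{"method": "play_rows", "body": {"steps": [[1,0,0,0,0.4],[1,0,0,0,0.4],[1,0,0,0,0.4]]}}

```text
clock: 16.5
position: [0.4947, -0.2053, 0.2671]
ee_rot: [0.671, 0.547, 0.397, -0.306]
contact_force: [-9.7, 0.4, 6.1]
width: 0.017
```

Run:
```python
from h import *
print(shaft())
```

```text
{'clock': 16.5, 'foot': array([   2.7,   -2.8, -108.3]), 'ang': 0.172, 'tilt': array([-0.0025, -0.0021]), 'F': array([-5.3,  0.9, 10.1]), 'Mz': 0.09, 'w': 0.017}
```

Call:
{"method": "play_rows", "body": {"steps": [[1,0,0,0,0.4],[1,0,0,0,0.4]]}}

```text
clock: 16.7
position: [0.4947, -0.2053, 0.267]
ee_rot: [0.647, 0.574, 0.384, -0.322]
contact_force: [-9.2, 0.2, 6.5]
width: 0.017
```

Run:
```python
from h import *
print(shaft())
```

```text
{'clock': 16.7, 'foot': array([   2.6,   -2.8, -108.4]), 'ang': 0.088, 'tilt': array([-0.0027, -0.0021]), 'F': array([-4.7,  0.7, 10.3]), 'Mz': 0.072, 'w': 0.017}
```

Call:
{"method": "play_rows", "body": {"steps": [[1,0,0,0,0.4],[1,0,0,0,0.4]]}}

```text
clock: 16.9
position: [0.4946, -0.2053, 0.2668]
ee_rot: [0.622, 0.601, 0.37, -0.338]
contact_force: [-9.4, 0.2, 4.7]
width: 0.017
```

Run:
```python
from h import *
print(shaft())
```

```text
{'clock': 16.9, 'foot': array([   2.4,   -2.7, -108.6]), 'ang': 0.004, 'tilt': array([-0.0029, -0.002 ]), 'F': array([-5.7,  0.7,  8.8]), 'Mz': 0.103, 'w': 0.017}
```

Call:
{"method": "play_rows", "body": {"steps": [[1,0,0,0,0.4],[1,0,0,0,0.4]]}}

```text
clock: 17.1
position: [0.4945, -0.2052, 0.2664]
ee_rot: [0.597, 0.626, 0.356, -0.354]
contact_force: [-8.4, -0.8, 2.6]
width: 0.017
```

Run:
```python
from h import *
print(shaft())
```

```text
{'clock': 17.1, 'foot': array([   1.9,   -2.6, -108.8]), 'ang': -0.08, 'tilt': array([-0.0036, -0.0017]), 'F': array([-6. , -0.4,  6.5]), 'Mz': 0.068, 'w': 0.017}
```

Call:
{"method": "play_rows", "body": {"steps": [[1,0.03,0,0,0.4],[1,0,0,0,0.4]]}}

```text
clock: 17.3
position: [0.4952, -0.2047, 0.2644]
ee_rot: [0.569, 0.652, 0.341, -0.368]
contact_force: [-0.4, -0.6, -6.6]
width: 0.0172
```

Run:
```python
from h import *
print(shaft())
```

```text
{'clock': 17.3, 'foot': array([   1.5,   -1.7, -111. ]), 'ang': -0.166, 'tilt': array([-0.0039,  0.0001]), 'F': array([-3.7, -0.5, -5.5]), 'Mz': -0.024, 'w': 0.0172}
```

Call:
{"method": "play_rows", "body": {"steps": [[1,0.02,0,0,0.4],[1,0,0,0,0.4]]}}

```text
clock: 17.5
position: [0.4955, -0.2047, 0.2636]
ee_rot: [0.541, 0.675, 0.326, -0.382]
contact_force: [-0.9, 0.0, -6.4]
width: 0.0169
```

Run:
```python
from h import *
print(shaft())
```

```text
{'clock': 17.5, 'foot': array([   1.2,   -1.7, -111.8]), 'ang': -0.25, 'tilt': array([-0.0045,  0.0004]), 'F': array([-4. ,  0.1, -5.1]), 'Mz': 0.007, 'w': 0.0169}
```

Call:
{"method": "play_rows", "body": {"steps": [[1,0.15,0,0,0],[1,0.15,0,0,0],[1,0,0,0,0]]}}

```text
clock: 17.8
position: [0.5002, -0.2043, 0.255]
ee_rot: [0.541, 0.674, 0.326, -0.382]
contact_force: [-0.5, 0.5, -7.3]
width: 0.017
```

Run:
```python
from h import *
print(shaft())
```

```text
{'clock': 17.8, 'foot': array([   0.9,   -1.3, -121.6]), 'ang': -0.248, 'tilt': array([-0.0049,  0.0013]), 'F': array([-4.1,  0.5, -6.1]), 'Mz': 0.043, 'w': 0.017}
```

Call:
{"method": "play_rows", "body": {"steps": [[1,0.12,0,0,0],[1,0.08,0,0,0],[1,0,0,0,0]]}}

```text
clock: 18.1
position: [0.5031, -0.2041, 0.2502]
ee_rot: [0.541, 0.674, 0.326, -0.382]
contact_force: [-0.2, -0.0, -7.0]
width: 0.0172
```

Run:
```python
from h import *
s=manip.get_state();print(shaft(s),s['qpos'])
```

```text
{'clock': 18.1, 'foot': array([   1.1,   -1.4, -127.3]), 'ang': -0.248, 'tilt': array([-0.0047,  0.001 ]), 'F': array([-3.6, -0. , -6. ]), 'Mz': -0.011, 'w': 0.0172} [-0.70126406  0.11613537  1.96567397  0.52958845  0.73828668 -0.8441051 ]
```

Call:
{"method": "play_rows", "body": {"steps": [[1,0,0,0,0.7],[1,0,0,0,0.7],[1,0,0,0,0.7],[1,0,0,0,0.7],[1,0,0,0,0.7],[1,0,0,0,0.7]]}}

```text
clock: 18.7
position: [0.5027, -0.2041, 0.2501]
ee_rot: [0.38, 0.776, 0.235, -0.444]
contact_force: [-1.5, 0.9, -8.8]
width: 0.0168
```

Run:
```python
from h import *
s=manip.get_state();print(shaft(s))
```

```text
{'clock': 18.7, 'foot': array([   0.5,   -1.2, -127.1]), 'ang': -0.69, 'tilt': array([-0.0055,  0.0011]), 'F': array([-5.7,  1. , -6.9]), 'Mz': 0.272, 'w': 0.0168}
```

Call:
{"method": "play_rows", "body": {"steps": [[1,0,0,0,0.6],[1,0,0,0,0.6],[1,0,0,0,0.6]]}}

```text
clock: 19.0
position: [0.5026, -0.204, 0.2501]
ee_rot: [0.306, 0.809, 0.192, -0.465]
contact_force: [-1.8, 0.9, -7.9]
width: 0.0172
```

Run:
```python
from h import *
s=manip.get_state();print(shaft(s))
```

```text
{'clock': 19.0, 'foot': array([   0.4,   -1.1, -127.1]), 'ang': -0.878, 'tilt': array([-0.0057,  0.0013]), 'F': array([-5.5,  1. , -6. ]), 'Mz': 0.274, 'w': 0.0172}
```

Call:
{"method": "play_rows", "body": {"steps": [[1,0,0,0,0.6],[1,0,0,0,0.6]]}}

```text
clock: 19.2
position: [0.5026, -0.2039, 0.2501]
ee_rot: [0.254, 0.826, 0.163, -0.476]
contact_force: [-1.1, -0.8, -7.2]
width: 0.0173
```

Run:
```python
from h import *
s=manip.get_state();print(shaft(s))
```

```text
{'clock': 19.2, 'foot': array([   0.3,   -1.1, -127.1]), 'ang': -1.003, 'tilt': array([-0.0058,  0.0014]), 'F': array([-4.6, -0.8, -5.7]), 'Mz': 0.161, 'w': 0.0173}
```

Call:
{"method": "play_rows", "body": {"steps": [[1,0,0,0,0.6],[1,0,0,0,0.6]]}}

```text
clock: 19.4
position: [0.5025, -0.2039, 0.25]
ee_rot: [0.202, 0.84, 0.133, -0.485]
contact_force: [-0.7, 0.2, -8.2]
width: 0.017
```

Run:
```python
from h import *
s=manip.get_state();print(shaft(s))
```

```text
{'clock': 19.4, 'foot': array([   0.2,   -0.9, -127.1]), 'ang': -1.129, 'tilt': array([-0.006 ,  0.0016]), 'F': array([-4.7,  0.2, -6.8]), 'Mz': 0.227, 'w': 0.017}
```

Call:
{"method": "play_rows", "body": {"steps": [[1,0,0,0,0.6],[1,0,0,0,0.6]]}}

```text
clock: 19.6
position: [0.5025, -0.2038, 0.25]
ee_rot: [0.149, 0.851, 0.102, -0.493]
contact_force: [-1.0, 0.2, -7.4]
width: 0.0171
```

Run:
```python
from h import *
s=manip.get_state();print(shaft(s)); snap('top','top5.png')
im=cv2.imread('pics/top5.png');cv2.imwrite('pics/z5.png',cv2.resize(im[120:240,260:360],None,fx=5,fy=5))
```

```text
{'clock': 19.6, 'foot': array([ 1.000e-01, -9.000e-01, -1.271e+02]), 'ang': -1.254, 'tilt': array([-0.0061,  0.0016]), 'F': array([-4.6,  0.2, -6. ]), 'Mz': 0.706, 'w': 0.0171}
```

View pics/z5.png

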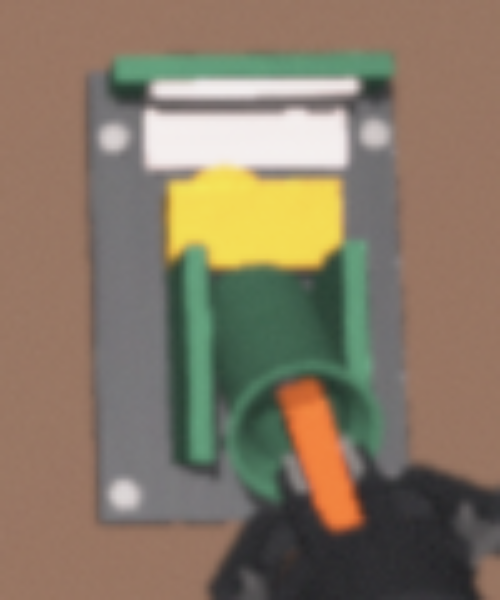

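Call:
{"method": "play_rows", "body": {"steps": [[1,0,0,0,0.4],[1,0,0,0,0.2],[1,0,0,0,0]]}}

```text
clock: 19.95
position: [0.5027, -0.2039, 0.2501]
ee_rot: [0.124, 0.855, 0.088, -0.495]
contact_force: [-0.4, 0.4, -9.7]
width: 0.0174
```

Run:
```python
from h import *
s=manip.get_state();print(shaft(s))
```

```text
{'clock': 19.95, 'foot': array([   0.4,   -1. , -127.1]), 'ang': -1.312, 'tilt': array([-0.006 ,  0.0012]), 'F': array([-5.1,  0.4, -8.2]), 'Mz': 1.46, 'w': 0.0174}
```

Call:
{"method": "play_rows", "body": {"steps": [[1,0,0,0,0.3],[1,0,0,0,0.3],[1,0,0,0,0]]}}

```text
clock: 20.25
position: [0.503, -0.2039, 0.2504]
ee_rot: [0.097, 0.859, 0.072, -0.497]
contact_force: [0.3, 1.0, -10.4]
width: 0.0172
```

Run:
```python
from h import *
s=manip.get_state();print(shaft(s)); snap('top','top6.png');snap('scene','scene6.png')
im=cv2.imread('pics/top6.png');a=cv2.resize(im[120:240,260:360],None,fx=4,fy=4)
im=cv2.imread('pics/scene6.png');b=cv2.resize(im[185:305,165:305],None,fx=2.8,fy=4) if 0 else cv2.resize(im[185:305,195:295],None,fx=4,fy=4)
cv2.imwrite('pics/z6.png',np.hstack([a,b]))
```

```text
{'clock': 20.25, 'foot': array([   1. ,   -1.1, -127. ]), 'ang': -1.375, 'tilt': array([-0.0051,  0.0011]), 'F': array([-4.9,  1. , -9.2]), 'Mz': 1.829, 'w': 0.0172}
```

View pics/z6.png

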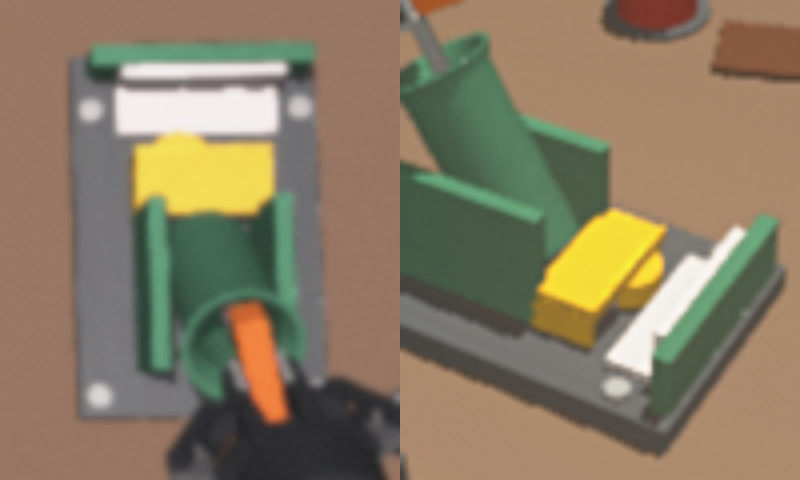

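Run:
```python
from h import *
np.set_printoptions(precision=4,suppress=True)
O=np.array([.6009,-.1975,0]);ex=np.array([np.cos(YAW),np.sin(YAW),0])
for f in ['top0','top5','top6']:
    im=cv2.imread(f'pics/{f}.png'); d=np.load(f'pics/{f}.png.npy')
    h=cv2.cvtColor(im,cv2.COLOR_BGR2HSV).astype(int); m=(h[:,:,1]<40)&(h[:,:,2]>180)
    m[:125]=0;m[170:]=0;m[:,:280]=0;m[:,345:]=0
    P=cloud('top',d,m); x=(P-O)@ex; y=(P-O)@E2; z=P[:,2]
    k=z>.045; k2=(z>.022)&(z<.035)
    for nm,kk in [('up',k),('foot',k2)]:
        if kk.sum()>20:
            L=kk&(y>np.median(y[kk]));Rr=kk&~L&kk
            print(f,nm,kk.sum(),'z',z[kk].mean(),'xmean',x[kk].mean(),'L',x[L].mean(),x[L].max(),'R',x[Rr].mean(),x[Rr].max(), 'y',y[kk].min(),y[kk].max())
    g=(h[:,:,0]>60)&(h[:,:,0]<90)&(h[:,:,1]>70); P=cloud('top',d,g); x=(P-O)@ex; k=(x>.12)&(P[:,2]>.058)&(abs((P-O)@E2)<.1); print('fence top x',x[k].min(),x[k].mean())
    print([((world('top',q['location'])-O)@ex,q['conf']) for q in manip.mark_of('top','bracket_face')[:1]])
```

```text
top0 up 133 z 0.06395107370174001 xmean 0.12832815827859295 L 0.12797609653743658 0.13208126538624343 R 0.1286749653668963 0.13333294279604416 y -0.04912181450432348 0.05783877735069518
top0 foot 427 z 0.028373406667597946 xmean 0.11009162223228797 L 0.11018763085659881 0.12690020473871833 R 0.10999606224640847 0.12477404350727529 y -0.07678829604226829 0.07834370557449778
fence top x 0.14323294170199904 0.14831928768123367
[(np.float64(0.14294144245590823), 0.83)]
top5 up 141 z 0.06329599776078239 xmean 0.13843946644841273 L 0.13838562585051833 0.1429945321137258 R 0.13849254872802685 0.14234288951692078 y -0.054787444065729315 0.054538060417214
top5 foot 468 z 0.028013019867467147 xmean 0.11790837371343282 L 0.11819230817901022 0.13422951764902372 R 0.11762443924785543 0.13308205754198726 y -0.07720806571683425 0.07826122355394674
fence top x 0.143026468722571 0.14934314255109388
[(np.float64(0.14294144245590823), 0.83)]
top6 up 136 z 0.06341073798748421 xmean 0.13853874530509283 L 0.13849826249567745 0.14283322093117062 R 0.1385792281145082 0.1424382448000138 y -0.05448951703106485 0.052265668944347095
top6 foot 467 z 0.028172426615305127 xmean 0.11820227473243271 L 0.11823113789579176 0.1342168623473888 R 0.11817353491592562 0.1333230112270336 y -0.07663361024686571 0.07831257227998942
fence top x 0.14287722855538065 0.14930352873068622
[(np.float64(0.14294144245590823), 0.83)]
```

Call:
{"method": "play_rows", "body": {"steps": [[1,0,0,0,0.3],[1,0,0,0,0.3],[1,0,0,0,0]], "newtons": 70}}

```text
clock: 20.8
position: [0.5029, -0.2041, 0.2505]
ee_rot: [0.07, 0.862, 0.056, -0.499]
contact_force: [0.9, 2.3, -9.3]
width: 0.0169
```

Run:
```python
from h import *
s=manip.get_state();print(shaft(s),s['moment']); snap('top','top7.png');R=Rt(s)
for f in ['top5','top6','top7']:
    im=cv2.imread(f'pics/{f}.png');d=np.load(f'pics/{f}.png.npy')
    h=cv2.cvtColor(im,cv2.COLOR_BGR2HSV).astype(int)
    m=(h[:,:,0]>5)&(h[:,:,0]<16)&(h[:,:,1]>170)&(h[:,:,2]>150); m[:190]=0;m[235:]=0;m[:,:305]=0;m[:,345:]=0
    P=cloud('top',d,m); u,sv,vt=np.linalg.svd(P-P.mean(0),full_matrices=False); v=vt[0]; v=v if v@E1>0 else -v
    print(f,len(P),np.arctan2(v@E2,v@E1), v@AX, 'tool z',np.arctan2(R[:,2]@E2,R[:,2]@E1))
```

```text
{'clock': 20.8, 'foot': array([   0.9,   -1.4, -126.9]), 'ang': -1.438, 'tilt': array([-0.0051,  0.0007]), 'F': array([-3.7,  2.3, -8.5]), 'Mz': 2.642, 'w': 0.0169} [-0.86220955  0.95608411  2.58214648]
top5 229 0.33923244386323403 -0.1854268264598974 tool z -3.0091813307820097
top6 219 0.30841698547100205 -0.11327783283690167 tool z -3.0091813307820097
top7 218 0.30049225008264346 -0.0064791964397131535 tool z -3.0091813307820097
```

Call:
{"method": "play_rows", "body": {"steps": [[1,0,0,0,-0.5],[1,0,0,0,-0.5],[1,0,0,0,0]]}}

```text
clock: 21.15
position: [0.503, -0.2039, 0.2504]
ee_rot: [0.111, 0.858, 0.08, -0.496]
contact_force: [0.3, 2.0, -9.3]
width: 0.017
```

Run:
```python
from h import *
s=manip.get_state();print(shaft(s))
```

```text
{'clock': 21.15, 'foot': array([   1.3,   -1. , -127. ]), 'ang': -1.342, 'tilt': array([-0.0037,  0.0018]), 'F': array([-4.3,  2. , -8.3]), 'Mz': 0.692, 'w': 0.017}
```

Call:
{"method": "play_rows", "body": {"steps": [[1,0,0,0,-0.32],[1,0,0,0,0]]}}

```text
clock: 21.35
position: [0.503, -0.204, 0.2504]
ee_rot: [0.126, 0.856, 0.089, -0.494]
contact_force: [1.1, 1.4, -9.4]
width: 0.0171
```

Run:
```python
from h import *
s=manip.get_state();print(shaft(s))
```

```text
{'clock': 21.35, 'foot': array([   1.2,   -1. , -127. ]), 'ang': -1.308, 'tilt': array([-0.004 ,  0.0017]), 'F': array([-3.7,  1.3, -8.7]), 'Mz': 0.742, 'w': 0.0171}
```

Call:
{"method": "play_rows", "body": {"steps": [[1,0,0,0,-0.3],[1,0,0,0,0],[1,0,0,0,0]]}}

```text
clock: 21.65
position: [0.503, -0.204, 0.2504]
ee_rot: [0.14, 0.853, 0.097, -0.493]
contact_force: [1.4, 3.0, -9.6]
width: 0.0171
```

Run:
```python
from h import *
s=manip.get_state();print(shaft(s))
```

```text
{'clock': 21.65, 'foot': array([   1.2,   -1.1, -127. ]), 'ang': -1.276, 'tilt': array([-0.0042,  0.0015]), 'F': array([-3.4,  3. , -9.1]), 'Mz': 0.355, 'w': 0.0171}
```

Call:
{"method": "play_rows", "body": {"steps": [[1,0,0,0,-0.2],[1,-0.2,0,0,0],[1,-0.3,0,0,0],[1,-0.3,0,0,0],[1,0,0,0,0]]}}

```text
clock: 22.15
position: [0.4917, -0.2061, 0.2738]
ee_rot: [0.152, 0.852, 0.1, -0.49]
contact_force: [-1.2, 0.9, -4.6]
width: 0.0168
```

Run:
```python
from h import *
s=manip.get_state();print(shaft(s))
```

```text
{'clock': 22.15, 'foot': array([   3.8,   -3.7, -101. ]), 'ang': -1.251, 'tilt': array([-0.0006, -0.0034]), 'F': array([-3.3,  1. , -3.4]), 'Mz': 0.003, 'w': 0.0168}
```

Call:
{"method": "play_rows", "body": {"steps": [[1,-0.4,-0.05,0.03,0],[1,-0.5,-0.05,0.02,0],[1,-0.6,0,0,0],[1,-0.6,0,0,0]]}}

```text
clock: 22.55
position: [0.4573, -0.2048, 0.3265]
ee_rot: [0.151, 0.852, 0.101, -0.491]
contact_force: [0.5, -0.9, -7.0]
width: 0.0169
```

Run:
```python
from h import *
s=manip.get_state();print(shaft(s))
```

```text
{'clock': 22.55, 'foot': array([ -0.1,  -0.3, -38.2]), 'ang': -1.251, 'tilt': array([-0.0032, -0.0018]), 'F': array([-3.1, -0.9, -6.3]), 'Mz': -0.03, 'w': 0.0169}
```

Call:
{"method": "play_rows", "body": {"steps": [[1,-0.7,0,0,0],[1,-0.8,0,0,0],[1,-0.8,0,0,0],[1,-0.6,0,0,0]]}}

```text
clock: 22.95
position: [0.4139, -0.2072, 0.4031]
ee_rot: [0.152, 0.852, 0.1, -0.491]
contact_force: [-0.2, -0.6, -5.9]
width: 0.017
```

Run:
```python
from h import *
np.set_printoptions(precision=4,suppress=True)
s=manip.get_state();print(shaft(s),s['position'],s['qpos'],Rt(s))
for n in ['scene','top']: snap(n,n+'8.png')
a=cv2.imread('pics/scene8.png')[110:280,150:300];b=cv2.imread('pics/top8.png')[120:280,240:380]
C=np.zeros((510,900,3),np.uint8);C[:,:450]=cv2.resize(a,None,fx=3,fy=3);C[:480,460:880]=cv2.resize(b,None,fx=3,fy=3);cv2.imwrite('pics/z8.png',cv2.resize(C,(800,453)))
```

```text
{'clock': 22.95, 'foot': array([ 0.8, -0.9, 49.9]), 'ang': -1.25, 'tilt': array([-0.0021, -0.0039]), 'F': array([-3.2, -0.6, -5. ]), 'Mz': -0.009, 'w': 0.017} [ 0.4139 -0.2072  0.4031] [-0.8755 -0.121   1.8003  0.4458  1.1657  0.2076] [[ 0.4977  0.3202 -0.8061]
 [ 0.022  -0.9337 -0.3573]
 [-0.8671  0.1601 -0.4718]]
```

View pics/z8.png

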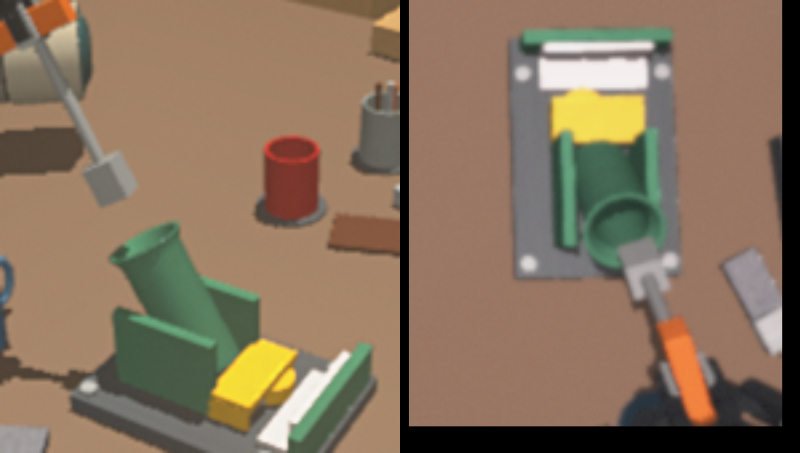

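```bash
cat >> h.py <<'E'
def go(T,s=None):
    s=s or manip.get_state();R=Rt(s);d=R.T@(np.array(T)-s['position'])/.03;n=np.abs(d).max()
    print('units',np.round(d,2),'rows',round(n/.9,1),'per',np.round(d/np.ceil(n/.9),3),int(np.ceil(n/.9)))
E
python3 - <<'E'
from h import *
go([.33,.02,.42]); R=Rt(); print('inward -x per unit',R.T@[-1,0,0])
E
```

```text
units [-1.72 -7.9  -0.7 ] rows 8.8 per [-0.191 -0.878 -0.078] 9
inward -x per unit [-0.50032967 -0.31881968  0.80499952]
```

Call:
{"method": "play_rows", "body": {"steps": [[1,-0.19,-0.88,-0.08,0],[1,-0.19,-0.88,-0.08,0],[1,-0.19,-0.88,-0.08,0],[1,-0.19,-0.88,-0.08,0],[1,-0.19,-0.88,-0.08,0],[1,-0.19,-0.88,-0.08,0],[1,-0.19,-0.88,-0.08,0],[1,-0.19,-0.88,-0.08,0],[1,-0.19,-0.88,-0.08,0]]}}

```text
clock: 23.95
position: [0.329, 0.0228, 0.4175]
ee_rot: [0.149, 0.852, 0.102, -0.492]
contact_force: [-0.1, -0.4, -6.8]
width: 0.0168
```

Run:
```python
from h import *
np.set_printoptions(precision=4,suppress=True)
s=manip.get_state();R=Rt(s);print(s['clock'],s['position'],s['qpos'],s['qd'],R[:,0], R.T@[-1,0,0],R.T@[0,1,0])
```

```text
23.95 [0.329  0.0228 0.4175] [-0.3039 -0.4112  1.9408  0.1939  1.1284  0.8571] [ 1.1618 -0.1765  0.0276 -0.5742 -0.1041  1.2674] [ 0.4951  0.0272 -0.8684] [-0.4951 -0.3208  0.8074] [ 0.0272 -0.9346 -0.3547]
```

Call:
{"method": "play_rows", "body": {"steps": [[1,-0.45,-0.3,0.73,0],[1,-0.45,-0.3,0.73,0],[1,-0.45,-0.3,0.73,0],[1,-0.45,-0.3,0.73,0]]}}

```text
clock: 24.35
position: [0.2286, 0.0224, 0.4168]
ee_rot: [0.151, 0.85, 0.104, -0.494]
contact_force: [-0.8, -1.1, -6.8]
width: 0.0169
```

Run:
```python
from h import *
np.set_printoptions(precision=4,suppress=True)
s=manip.get_state();R=Rt(s);print(s['clock'],s['position'],s['qpos'],s['qd'],R[:,0], R.T@[-1,0,0],R.T@[0,1,0])
```

```text
24.35 [0.2286 0.0224 0.4168] [-0.7639 -0.6333  1.9987  0.372   1.4204  0.4429] [-1.8506 -0.4391  0.0502  0.5975  0.9782 -1.5263] [ 0.4902  0.0281 -0.8711] [-0.4902 -0.3256  0.8085] [ 0.0281 -0.933  -0.3588]
```

Call:
{"method": "play_rows", "body": {"steps": [[1,0,0,0,0.8],[1,0,0,0,0.8],[1,0,0,0,0.8],[1,0,0,0,0.66],[1,0,0,0,0]]}}

```text
clock: 24.85
position: [0.2303, 0.0202, 0.4174]
ee_rot: [0.011, 0.863, 0.021, -0.504]
contact_force: [0.1, 0.8, -6.9]
width: 0.0173
```

Run:
```python
from h import *
np.set_printoptions(precision=4,suppress=True)
s=manip.get_state();R=Rt(s);print(s['clock'],s['position'],s['qpos']);print(R)
go(np.array([.514,.146,.135])-.229*R[:,0],s)
```

```text
24.85 [0.2303 0.0202 0.4174] [-0.7637 -0.6293  1.9973  0.3709  1.4155  0.7689]
[[ 0.491   0.0478 -0.8698]
 [ 0.0256 -0.9989 -0.0405]
 [-0.8708 -0.0023 -0.4917]]
units [ 5.31 -3.71 -3.77] rows 5.9 per [ 0.885 -0.619 -0.628] 6
```

Call:
{"method": "play_rows", "body": {"steps": [[1,0.3,-0.21,-0.21,0],[1,0.5,-0.41,-0.42,0],[1,0.59,-0.41,-0.42,0],[1,0.59,-0.41,-0.42,0],[1,0.6,-0.41,-0.42,0],[1,0.6,-0.41,-0.42,0],[1,0.6,-0.41,-0.42,0],[1,0.6,-0.41,-0.42,0],[1,0.6,-0.41,-0.42,0],[1,0.3,-0.21,-0.2,0],[1,0,0,0,0]]}}

```text
clock: 25.95
position: [0.3967, 0.1362, 0.3356]
ee_rot: [0.011, 0.862, 0.022, -0.507]
contact_force: [-0.5, -0.7, -6.1]
width: 0.0173
```

Run:
```python
from h import *
np.set_printoptions(precision=4,suppress=True)
s=manip.get_state();R=Rt(s);print(s['clock'],s['position'],s['qpos']);print(R, s['position']+.229*R[:,0])
go(np.array([.514,.146,.10])-.229*R[:,0],s)
for n in ['scene','top']:
    snap(n,n+'9.png'); print([world(n,q['location']) for q in manip.mark_of(n,'key_foot')],[world(n,q['location']) for q in manip.mark_of(n,'key_handle')],[world(n,q['location']) for q in manip.mark_of(n,'red_pot')])
a=cv2.imread('pics/scene9.png')[80:220,200:320];b=cv2.imread('pics/top9.png')[170:300,130:250]
C=np.zeros((420,740,3),np.uint8);C[:,:360]=cv2.resize(a,None,fx=3,fy=3);C[:390,370:730]=cv2.resize(b,None,fx=3,fy=3);cv2.imwrite('pics/z9.png',C)
```

```text
25.95 [0.3967 0.1362 0.3356] [ 0.2211 -0.1838  2.0111 -0.111   0.8153  1.7994]
[[ 0.4857  0.0489 -0.8727]
 [ 0.0265 -0.9988 -0.0411]
 [-0.8737 -0.0032 -0.4864]] [0.508  0.1423 0.1355]
units [ 1.14 -0.11  0.39] rows 1.3 per [ 0.568 -0.055  0.197] 2
[array([0.5076, 0.1485, 0.1369])] [] [array([ 0.5069,  0.1477, -0.0022]), array([ 0.454 , -0.395 , -0.0023])]
[array([0.506 , 0.1395, 0.1314])] [array([0.4232, 0.1358, 0.2892])] [array([0.5074, 0.1457, 0.0066])]
```

View pics/z9.png

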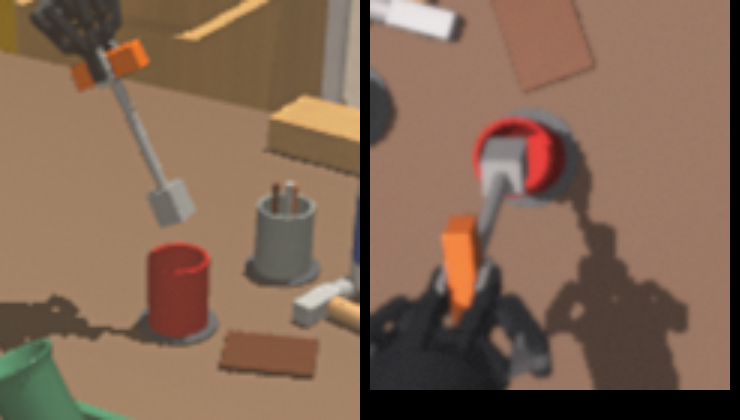

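Run:
```python
from h import *
s=manip.get_state();R=Rt(s);go(np.array([.513,.146,.055])-.229*R[:,0],s)
```

```text
units [ 2.49 -0.17  1.22] rows 2.8 per [ 0.831 -0.056  0.406] 3
```

Call:
{"method": "play_rows", "body": {"steps": [[1,0.42,-0.06,0.2,0],[1,0.42,-0.06,0.2,0],[1,0.42,-0.05,0.2,0],[1,0.42,0,0.2,0],[1,0.42,0,0.2,0],[1,0.4,0,0.2,0],[1,0,0,0,0]]}}

```text
clock: 27.05
position: [0.401, 0.1405, 0.2528]
ee_rot: [0.011, 0.862, 0.021, -0.506]
contact_force: [1.0, 0.3, -5.9]
width: 0.0173
```

Run:
```python
from h import *
np.set_printoptions(precision=4,suppress=True)
s=manip.get_state();R=Rt(s);print(s['clock'],s['position'],s['contact_force'],s['moment'],s['position']+.229*R[:,0],R[:,0],s['qpos'])
p=s['position'];F=p+.229*R[:,0];h0=p+.054*R[:,0]
# rows for arc: foot slides to x .520, key rotating to vertical
th0=np.arccos(-R[2,0])
prev=p
for k in range(1,9):
    th=th0*(1-k/8.); foot=np.array([F[0]+(.519-F[0])*k/8,.146,F[2]]); H=foot+.175*np.array([-np.sin(th),0,np.cos(th)]); T=H-.054*R[:,0]
    print(np.round(R.T@(T-prev)/.03,2)); prev=T
```

```text
27.05 [0.401  0.1405 0.2528] [ 1.0299  0.2555 -5.8665] [0.0743 0.9251 0.0844] [0.5126 0.1462 0.0529] [ 0.4872  0.025  -0.8729] [ 0.2345 -0.0905  2.1653 -0.1653  0.5705  1.8761]
[ 0.03 -0.12 -0.4 ]
[ 0.05  0.02 -0.39]
[ 0.07  0.02 -0.39]
[ 0.09  0.02 -0.39]
[ 0.12  0.02 -0.38]
[ 0.14  0.02 -0.37]
[ 0.16  0.02 -0.36]
[ 0.18  0.02 -0.35]
```

Call:
{"method": "play_rows", "body": {"steps": [[1,0,0,0,0],[1,0.03,0,-0.4,0],[1,0.05,0.02,-0.39,0],[1,0.07,0.02,-0.39,0],[1,0.09,0.02,-0.39,0],[1,0,0,0,0]], "newtons": 28}}

```text
clock: 27.65
position: [0.4491, 0.1413, 0.2723]
ee_rot: [0.01, 0.864, 0.021, -0.503]
contact_force: [-0.8, 1.3, -5.8]
width: 0.0174
```

Run:
```python
from h import *
np.set_printoptions(precision=4,suppress=True)
s=manip.get_state();R=Rt(s);print(s['clock'],s['position'],s['contact_force'],s['moment'],R[:,0],s['width'])
for n in ['scene','top']: snap(n,n+'10.png')
a=cv2.imread('pics/scene10.png')[80:220,200:320];b=cv2.imread('pics/top10.png')[170:300,130:250]
C=np.zeros((420,740,3),np.uint8);C[:,:360]=cv2.resize(a,None,fx=3,fy=3);C[:390,370:730]=cv2.resize(b,None,fx=3,fy=3);cv2.imwrite('pics/z10.png',C)
```

```text
27.65 [0.4491 0.1413 0.2723] [-0.836   1.3192 -5.8316] [0.4358 1.009  0.149 ] [ 0.4923  0.0261 -0.8701] 0.017406908039319494
```

View pics/z10.png

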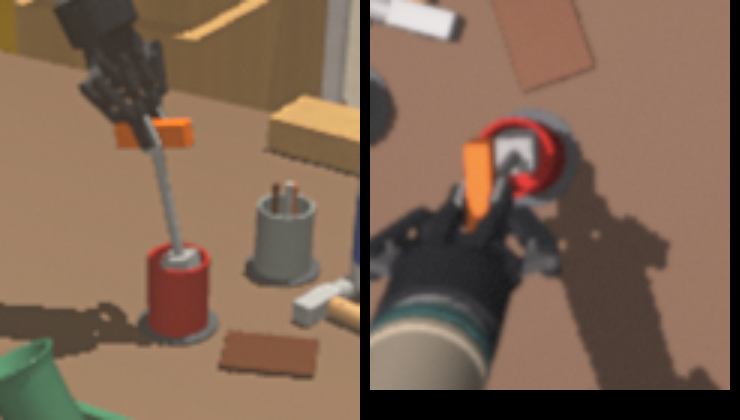

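Call:
{"method": "play_rows", "body": {"steps": [[1,0.12,0.02,-0.38,0],[1,0.14,0.02,-0.37,0],[1,0.16,0.02,-0.36,0],[1,0.18,0.02,-0.35,0],[1,0,0,0,0]]}}

```text
clock: 28.25
position: [0.4954, 0.1411, 0.2768]
ee_rot: [0.01, 0.863, 0.021, -0.505]
contact_force: [-2.8, 3.8, -5.0]
width: 0.0166
```

Run:
```python
from h import *
np.set_printoptions(precision=4,suppress=True)
s=manip.get_state();R=Rt(s);print(s['clock'],s['position'],s['contact_force'],s['moment'],R[:,0],s['width'],'H',s['position']+.054*R[:,0])
print('down',R.T@[0,0,-1])
for n in ['scene','top']: snap(n,n+'11.png')
a=cv2.imread('pics/scene11.png')[80:220,200:320];b=cv2.imread('pics/top11.png')[170:300,130:250]
C=np.zeros((420,740,3),np.uint8);C[:,:360]=cv2.resize(a,None,fx=3,fy=3);C[:390,370:730]=cv2.resize(b,None,fx=3,fy=3);cv2.imwrite('pics/z11.png',C)
```

```text
28.25 [0.4954 0.1411 0.2768] [-2.7945  3.7751 -5.0194] [0.8645 1.2168 0.2881] [ 0.4901  0.0261 -0.8713] 0.01659376314224644 H [0.5219 0.1426 0.2298]
down [0.8713 0.004  0.4907]
```

View pics/z11.png

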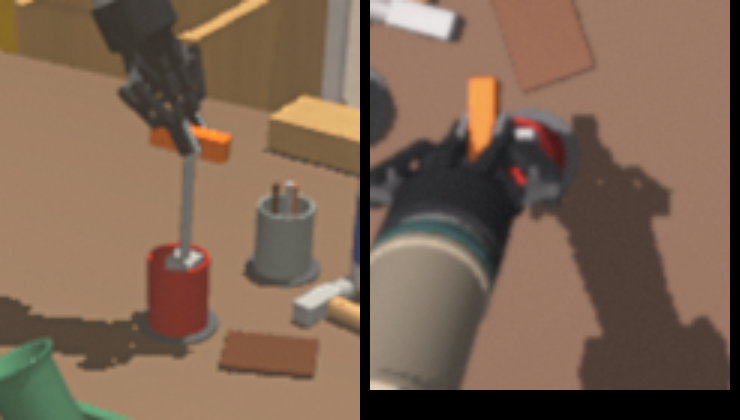

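Call:
{"method": "play_rows", "body": {"steps": [[1,0.26,-0.05,0.15,0],[1,0.26,-0.05,0.15,0],[1,0.26,-0.03,0.15,0],[1,0.26,0,0.15,0],[1,0,0,0,0]]}}

```text
clock: 28.85
position: [0.4915, 0.1444, 0.2383]
ee_rot: [0.011, 0.862, 0.021, -0.507]
contact_force: [-0.2, -0.3, -7.0]
width: 0.017
```

Run:
```python
from h import *
np.set_printoptions(precision=4,suppress=True)
s=manip.get_state();R=Rt(s);print(s['clock'],s['position'],s['contact_force'],s['moment'],R[:,0],s['width'],'H',s['position']+.054*R[:,0])
```

```text
28.85 [0.4915 0.1444 0.2383] [-0.1762 -0.2578 -6.9534] [-0.0973  0.7461 -0.0049] [ 0.4853  0.0244 -0.874 ] 0.016999684544351065 H [0.5177 0.1458 0.1911]
```

Call:
{"method": "play_rows", "body": {"steps": [[1,0.08,0,0.12,0],[1,0.08,0,0.1,0],[1,0.08,0,0.05,0],[1,0,0,0,0]]}}

```text
clock: 29.25
position: [0.4906, 0.1451, 0.2323]
ee_rot: [0.01, 0.864, 0.021, -0.503]
contact_force: [-2.8, 0.0, 2.7]
width: 0.0171
```

Run:
```python
from h import *
np.set_printoptions(precision=4,suppress=True)
s=manip.get_state();R=Rt(s);print(s['clock'],s['position'],s['contact_force'],s['moment'],R[:,0],s['width'],'H',s['position']+.054*R[:,0])
for n in ['scene','top']: snap(n,n+'12.png')
a=cv2.imread('pics/scene12.png')[80:220,200:320];b=cv2.imread('pics/top12.png')[170:300,130:250]
C=np.zeros((420,740,3),np.uint8);C[:,:360]=cv2.resize(a,None,fx=3,fy=3);C[:390,370:730]=cv2.resize(b,None,fx=3,fy=3);cv2.imwrite('pics/z12.png',C)
```

```text
29.25 [0.4906 0.1451 0.2323] [-2.784   0.0489  2.6871] [0.197  0.6707 0.0582] [ 0.4934  0.0267 -0.8694] 0.017065410152849545 H [0.5172 0.1465 0.1853]
```

View pics/z12.png

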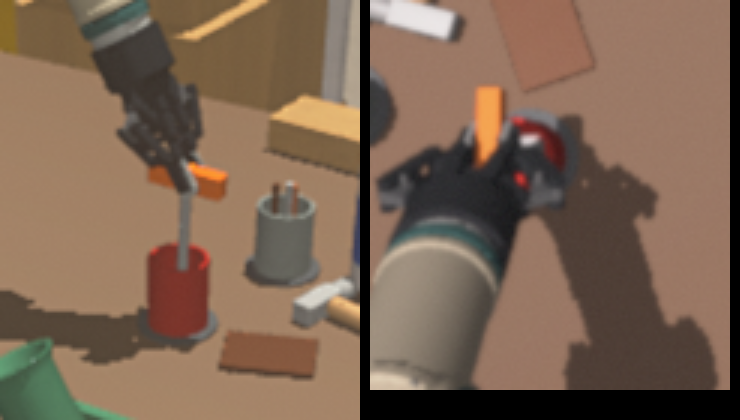

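Run:
```python
from h import *
np.set_printoptions(precision=2,suppress=True)
im=cv2.imread('pics/scene12.png')[:,:,::-1]
# rod centre per row
b=im.astype(int)
for v in range(144,170,3):
    row=b[v,250:275]; sat=row.max(1)-row.min(1); us=np.nonzero((sat<28)&(row.min(1)>90))[0]+250
    print(v,us)
for x in [.507,.517]:
    for z in [.16,.13,.10]: print(x,z,proj('scene',[x,.1465,z]))
```

```text
144 [262 263 264]
147 [260 261 262]
150 [260 261 262]
153 [260 261 262]
156 [260 261 262]
159 [260 261 262]
162 [260 261]
165 [260 261]
168 [260 261]
0.507 0.16 [259.38 144.32]
0.507 0.13 [259.28 152.84]
0.507 0.1 [259.19 161.16]
0.517 0.16 [262.11 145.06]
0.517 0.13 [261.98 153.6 ]
0.517 0.1 [261.86 161.94]
```

Call:
{"method": "play_rows", "body": {"steps": [[1,-0.06,0,0.1,0],[1,0,0,0,0],[0.6,0,0,0,0],[0.4,0,0,0,0],[0,0,0,0,0],[0,0,0,0,0],[0,0,0,0,0]]}}

```text
clock: 30.05
position: [0.4855, 0.1444, 0.2302]
ee_rot: [0.011, 0.863, 0.021, -0.505]
contact_force: [0.7, -0.2, 0.2]
width: 0.0852
```

Run:
```python
from h import *
np.set_printoptions(precision=4,suppress=True)
s=manip.get_state();R=Rt(s);print(s['clock'],s['position'],s['contact_force'],s['width'])
for n in ['scene','top']: snap(n,n+'13.png')
a=cv2.imread('pics/scene13.png')[80:220,200:320];b=cv2.imread('pics/top13.png')[170:300,130:250]
C=np.zeros((420,740,3),np.uint8);C[:,:360]=cv2.resize(a,None,fx=3,fy=3);C[:390,370:730]=cv2.resize(b,None,fx=3,fy=3);cv2.imwrite('pics/z13.png',C)
```

```text
30.05 [0.4855 0.1444 0.2302] [ 0.7347 -0.1758  0.2072] 0.0851685840851003
```

View pics/z13.png

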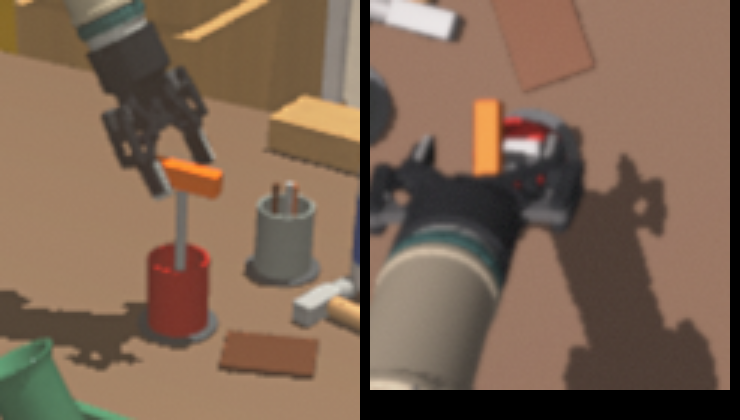

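The key is free and standing upright. Now I'll retract along the tool axis.

Call:
{"method": "play_rows", "body": {"steps": [[0,-0.3,0,0,0],[0,-0.5,0,0,0],[0,-0.6,0,0,0],[0,-0.7,0,0,0],[0,-0.7,0,0,0],[0,-0.7,0,0,0],[0,-0.4,0,0,0],[0,0,0,0,0]]}}

```text
clock: 30.95
position: [0.4284, 0.1417, 0.335]
ee_rot: [0.01, 0.864, 0.021, -0.503]
contact_force: [0.5, -0.2, -0.1]
width: 0.0854
```

Run:
```python
from h import *
np.set_printoptions(precision=4,suppress=True)
s=manip.get_state();print(s['clock'],s['position'],s['contact_force'],s['width'])
O=np.array([.6009,-.1975,0]);ex=np.array([np.cos(YAW),np.sin(YAW),0])
for n in ['scene','top']:
    snap(n,n+'14.png')
    for q in ['key_handle','key_foot','red_pot','hammer','brush','offcut','square_tube','mug','spray_can']: print(n,q,[(world(n,m['location']),round(m['conf'],2)) for m in manip.mark_of(n,q)[:1]])
im=cv2.imread('pics/top14.png'); d=np.load('pics/top14.png.npy')
h=cv2.cvtColor(im,cv2.COLOR_BGR2HSV).astype(int); m=(h[:,:,1]<40)&(h[:,:,2]>180)
m[:125]=0;m[170:]=0;m[:,:280]=0;m[:,345:]=0
P=cloud('top',d,m); x=(P-O)@ex; y=(P-O)@E2;k=P[:,2]>.045
print('bracket up',x[k].mean(),x[k].max(),'L/R',x[k&(y>0)].mean(),x[k&(y<0)].mean())
```

```text
30.95 [0.4284 0.1417 0.335 ] [ 0.4501 -0.2422 -0.0958] 0.08541388073204703
scene key_handle [(array([0.5013, 0.1498, 0.1787]), 0.54)]
scene key_foot [(array([ 0.5501, -0.1946,  0.1613]), 0.61)]
scene red_pot [(array([ 0.5079,  0.1495, -0.0044]), 0.73)]
scene hammer [(array([0.741 , 0.2286, 0.0032]), 0.74)]
scene brush [(array([ 0.4562, -0.3943,  0.0003]), 0.93)]
scene offcut [(array([0.6296, 0.1425, 0.002 ]), 0.61)]
scene square_tube [(array([ 0.5939, -0.4094,  0.0012]), 0.8)]
scene mug [(array([ 0.3582, -0.2604,  0.0011]), 0.61)]
scene spray_can [(array([ 0.6535,  0.349 , -0.0019]), 0.62)]
top key_handle [(array([0.5061, 0.1484, 0.1793]), 0.69)]
top key_foot [(array([0.5034, 0.1463, 0.0032]), 0.56)]
top red_pot [(array([0.5053, 0.1438, 0.0051]), 0.62)]
top hammer [(array([ 0.7458,  0.2311, -0.005 ]), 0.59)]
top brush [(array([ 0.4532, -0.3922, -0.0025]), 0.9)]
top offcut [(array([ 0.6223,  0.1386, -0.0014]), 0.71)]
top square_tube [(array([ 0.5915, -0.4099,  0.0008]), 0.63)]
top mug [(array([ 0.3576, -0.2645, -0.0003]), 0.75)]
top spray_can [(array([0.655 , 0.3509, 0.0021]), 0.66)]
bracket up 0.13884958287245963 0.14563771845291756 L/R 0.1388031238769708 0.13890237718551512
```

View pics/scene14.png

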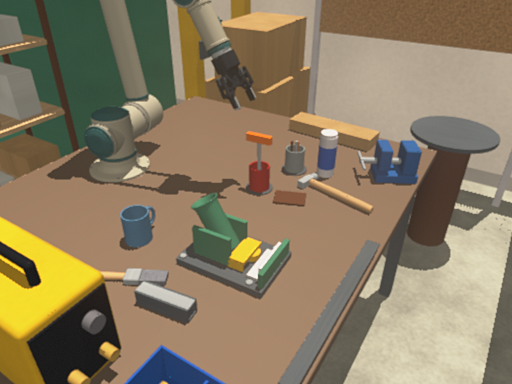

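View pics/top14.png

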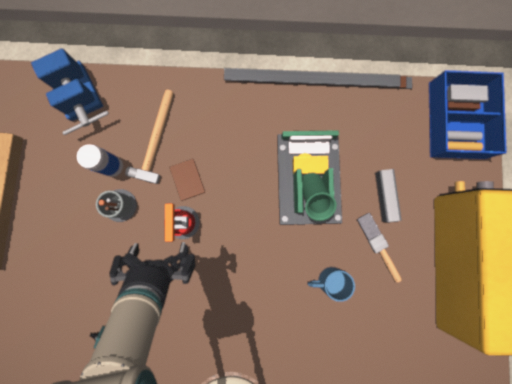

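The pictures show the key upright in the red pot (scene 259,165), the bracket at the fence, and the other things where they were. The arm is clear, so I'm handing in.

Run:
```python
from rig import manip
print(manip.sign_off())
```

```text
the job is handed in; nothing more can be done
None
```

The job is done and handed in at about 32 s of the 56 s allowed; sign-off gave no verdict.

**What I did:**
- **Tilt:** The moves can't tilt the tool, so I pushed the arm against its outer reach limit with the key gripped until the tool leaned 30° along the shaft.
- **Finding the stem:** I lowered the key onto the stem's shoulder and swept it clockwise with light pressure. It dropped on about 0.17 rad clockwise of the shaft's axes, then slid down to about 127 mm below the mouth.
- **Turning:** I turned it about 1 rad until it held rigid. The tool twisted on without the bar following, at up to about 2.6 N m. I then let the torque off before drawing the key out.
- **Return:** I swung the key upright in a light grip with its foot inside the red pot, set it down, released it and backed away.

**Last checks:**
- **Bracket:** It moved about 10 mm. Its face is within 1 mm of the fence's near face, level left to right, and it stayed there after the key came out.
- **Key:** The top camera put the handle at (0.506, 0.148, 0.179) and the foot at (0.503, 0.146, 0.003), so it stands upright in the pot. The scene camera's foot reading landed on the shaft mouth, which is a false detection.
- **Other things:** The loose things other than the bracket and key read within about 6 mm of where they started, which is close to the detector noise.

**Not certain:** I could not tell the stem's hard stop apart from the bracket clamped against the fence, because both feel rigid through the key.

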